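# Run a relay board through the hand-cranked contact tester

## Robot

A 7-joint arm with a two-finger parallel gripper is mounted at the origin on the work surface. World frame = base frame: x ahead of the robot, y to its left, z up, the work surface at z = 0. Lengths are in m, angles in rad, forces in N, time in s.
With the tool pointing down it reaches from about 0.425 to 0.8 m from the base axis. Payload 8.3 kg.
Tool frame: the origin (TCP) lies where the fingers leave the gripper's body, on its centre line; the fingertips stand 73 mm ahead of it and the grasp point (between the pads) lies 54 mm ahead of it; z points along the fingers, y is the direction in which the jaws open and shut (so a half turn about z gives the same grasp; the last joint's range is limited). The gripper opens to 85 mm and grips with 20 to 120 N. Pads are 22 mm wide; open, the fingers measure 114 mm over their backs; the gripper's body (76 mm by 85 mm) begins 54 mm behind the grasp point. The pads swing forward as they close: fully open they stand 13 mm farther back than shut.
Start: joints at [-1.224, 0.383, 0.016, 1.37, -0.006, 1.388, -0.046], TCP at [0.249, 0.573, 0.304] pointing down, gripper open.
Joint ranges: [-2.95, 2.95], [-0.25, 2.06], [-1.52, 1.56], [0.18, 2.33], [-1.44, 4.58], [0.02, 2.06], [-3.01, 3.01]. Speed limits (rad/s): [2.39, 2.39, 3.01, 3.01, 3.14, 3.14, 3.14].

## Interface

Orientations are given as a 3x3 rotation matrix whose columns are the frame's x, y, z axes.
In Python, from station import env, eyes gives the robot as it stands.
- The arm moves only by the tool servo_tool, never from a script. Its argument "motion" is a list of rows, each a list of 7 numbers: the shift along the tool's x, y, z in cm, then the turn, a rotation vector about the tool's x, y, z in degrees, then the gripper's target within -1 to 1 (shut at 1, half-way at 0, fully open at -1). In form: [[tx, ty, tz, rx, ry, rz, gripper], ...]. A call has 1 to 20 rows; each row shifts and turns the pose as measured when the row begins, along the tool's axes as they then stand; what a row does not reach is not made up. A row lasts 1/12 s, in which the tool goes at most 41.7 mm and 7.16 degrees, less where a joint would pass 70% of its speed; a pose out of reach is approached as far as the arm can. A call with a gripper value outside its range is refused whole. The fingers move at their own pace and stop on an object; "grip_force" is the grip in N (left out, the last holds). Time passes only in rows, so rows that do not move let the fingers close. It gives the time, the measured TCP pose, the force and the opening at its end, in the units of the state.
- env.observe(): the state, without advancing time (a new reading comes with each control period).
- eyes.camera(name): name is "side" or "top"; returns a dict with "image" (480x640x3 uint8, red, green, blue), "vertical_fov" (degrees; the focal length in pixels is half the picture's height over the tangent of half this angle, whatever the lens; pixels are square), "cx", "cy" (the principal point, pixels), "R" (3x3) and "t" (3): a world point X has camera coordinates R X + t. Camera axes: x right, y down, z forward; pixel columns grow to the right and rows downward; lengths in m; the calibration is good to about 2 mm. A picture is of the moment at which its call begins. There is no depth.
- env.hand_in(): hands the job in, once; it reports no verdict.
The state is a dict: "time": time; "joint_pos": joint angles; "qvel": joint speeds; "effort": joint torques, N m; "ee_pos": TCP position; "ee_rot": TCP orientation; "contact_force": force on the tool from outside, world axes, zero at the start; "moment": the same for the moment, N m; "grip_width": finger opening in m.
Only numpy, scipy, OpenCV 4.12 (cv2) and the standard library are available. Lean on these libraries where they do the work, as an engineer would, in place of code of your own. Each camera call takes 0.05 s, during which the arm holds its last target.

## Task

Put the relay board into the nest of the tester's carriage, lying flat with its gold contact rows towards the probe head, and let go of it. Then take the crank handle and turn it two full turns clockwise at a steady, unhurried pace, carrying it through the heavy point of each turn without forcing it sideways, letting it race ahead or letting it spring back, park the crank arm over the white home mark again and let go. Leave the yellow meter, the spray can and the orange tub alone.

Things in the scene. Friction and masses are not known exactly. Their poses are not given: they have to be found in the camera images.
- housing: Blue housing (104 mm square, top at 84 mm) of a fixed hand-cranked board tester; under it a grey base plate 230 x 300 x 12 mm, beside it a feed track under an aluminium bridge. Origin on the table under the housing's middle. +x is the feed direction (roughly away from the robot), +y points from the crank to the track, whose centre line is 170 mm from the origin, +z up.
- cap (a point): Middle of the round grey cap on the housing, 90 mm above the table. The housing is bolted on only roughly: the crank's true vertical axle stands up to 8 mm off this point along the housing's +x or -x (not along y), differently each time, so the circle that the handle runs on has to be found by feel.
- crank (a joint): Crank angle, rad, growing clockwise seen from above; 0 = arm along the housing's -x, over the white home mark. Starts between -0.6 and 0.3; two turns on, home is 12.57. In each turn, from about 2.1 to 3.14 a spring resists with up to 11 to 17 N at the handle, then to about 4.2 it pushes ahead as hard; the rest turns freely (2 N). Half a turn per second is the fastest it should go. No click at home.
- handle (a point): Point in the upright black handle, 124 mm above the table: a cylinder 23 mm in diameter, from 108 to 150 mm above the table, spinning freely on its pin, so a gripper holding it need not turn with the crank. It stands on a 30 x 24 mm clamp (top at 105 mm) set anywhere from 55 to 75 mm from the true axle; the arm's end reaches 92 mm.
- play (a joint): How far the handle is pushed along the crank arm out of its spring-centred seat, m: 0 = centred, + = away from the axle. It yields 1 mm per 6 N of pull or push along the arm, and only along the arm. Keep it well under 2 mm (12 N), more counts as forcing the handle.
- home (a point): Centre of the white home mark on the base plate, 24 x 10 mm, 81 to 97 mm from the cap along the housing's -x, 14 mm above the table. The crank arm is parked when it points over it.
- nest (a point): Centre of the nest floor on the carriage, 24 mm above the table; axes as the housing's. Inside 94 x 54 mm (long side along the housing's x), white walls 4 mm thick and 6 mm high. At crank 0 it is 49 to 66 mm from the cap along the housing's -x and 170 mm along +y; each crank turn feeds it 30 mm along +x.
- head (a point): Middle of the underside of the black probe head (8 x 70 mm), 52 mm above the table, within 8 mm of the cap's x and over the track, 5 to 13 mm beyond a seated board's front edge; brass probes reach 10 mm lower. It dips about 12 mm once per turn and never presses on a seated board. The aluminium bridge behind it (+x side) is 90 mm tall, 108 mm across.
- board: Loose green relay board 90 x 50 x 5 mm, about 90 g; origin at the centre of its underside, x along its long side towards the end with two rows of gold contacts, z up. It fits the nest with 2 mm play on each side, its +x the same way as the housing's +x (towards the probe head).
- relay (a point): Centre of the light-grey relay block on the board, the part to grip: 30 mm along the board's x, 22 mm along its y, 26 mm high (5 to 31 mm above the board's underside); this point is 18 mm above the underside and 28 mm from the board's centre along its -x.
- meter: Bystander: yellow hand meter, 150 x 76 x 36 mm, lying flat; origin at the centre of its underside.
- spray: Bystander: small upright spray can, 52 mm in diameter, 150 mm tall; origin at the centre of its underside.
- tub: Bystander: open orange parts tub, 60 x 50 x 30 mm; origin at the centre of its underside.
There are look-alikes about, which are no part of the job. What is meant by the board is not purple, and is the smaller of those in its own colour.

How it is judged:
By the outcome, as a careful person would: the job done as asked, in the order asked, and still so for the second after the job is handed in, with the robot touching nothing.
It also fails if it takes over 72 s, if anything falls off the work surface, if the arm or the gripper's body presses on something with over 40 N, if the wrist force passes 120 N, or if a joint passes its speed limit or range.

## Working session

There is one attempt and no reset: what is moved stays moved. The work goes in short steps, Python scripts to look and compute and a tool call to move; the robot and the scene stay as the last step left them, time stands still between calls to the robot, and variables do not carry over. Pictures are saved under pics/ and viewed, and the job is handed in when it is done.

Besides the shell and the picture viewer there is one more tool, called after "Emit:" as a command line: name --pt "numbers of a row" for each row, then --argument value for the rest. servo_tool: Moves the arm, as the interface text tells. Its arguments: {"type":"object","properties":{"motion":{"type":"array"},"grip_force":{"type":"number"}},"required":["motion"]}

```bash
ls; mkdir -p pics
python3 - <<'E'
from station import env, eyes
import cv2
o=env.observe()
for k,v in o.items(): print(k,v)
for n in ["side","top"]:
    c=eyes.camera(n); cv2.imwrite(f"pics/{n}0.png",c["image"][:,:,::-1]); print(n,{k:v for k,v in c.items() if k!="image"})
E
```

```text
pics
time 0.0
joint_pos [-1.22390299  0.38423296  0.01639583  1.3712039  -0.00626282  1.38819338
 -0.04649081]
qvel [ 0.00130396  0.00030355  0.00046356 -0.00012025  0.00089478 -0.00074616
 -0.00051361]
effort [ 2.57018864e-04 -6.27575397e+01  8.44432544e-01 -3.71829414e+01
  1.65884971e-02  1.39305546e-02  1.61619177e-06]
ee_pos [0.24884866 0.57291204 0.30285963]
ee_rot [[-9.17226778e-01  3.98364815e-01 -7.16136607e-04]
 [ 3.98365450e-01  9.17224908e-01 -1.85385847e-03]
 [-8.16536514e-05 -1.98569271e-03 -9.99998025e-01]]
contact_force [-0.3605116  -0.16238186 -0.05539857]
moment [-0.00635995 -0.04880616  0.01433829]
grip_width 0.08555629506970625
side {'vertical_fov': 51.60492710469611, 'cx': 322.059338806132, 'cy': 236.4823063399945, 'R': array([[ 0.99183587, -0.12716388, -0.00953746],
       [-0.0851347 , -0.60462515, -0.79194729],
       [ 0.0949405 ,  0.7862937 , -0.61051496]]), 't': array([-0.4944946 ,  0.17673673,  1.32429722])}
top {'vertical_fov': 57.40340539602004, 'cx': 316.1837255598018, 'cy': 237.36892938853785, 'R': array([[-0.00703852, -0.99967851, -0.0243584 ],
       [-0.98873106,  0.01059997, -0.14932692],
       [ 0.14953711,  0.02303287, -0.9884878 ]]), 't': array([0.08360519, 0.52595799, 1.11411509])}
```

View pics/side0.png

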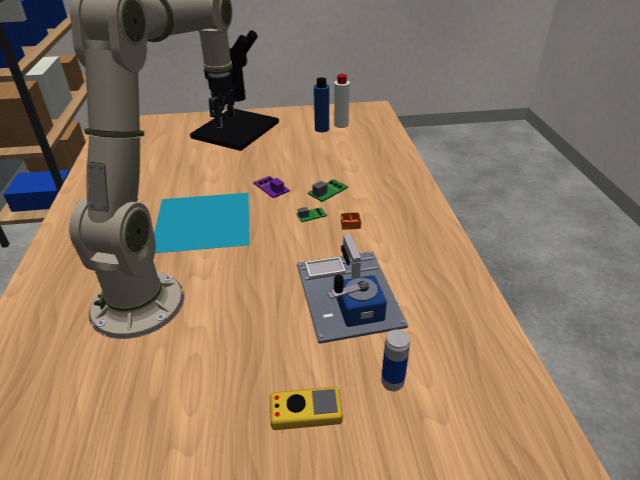

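View pics/top0.png

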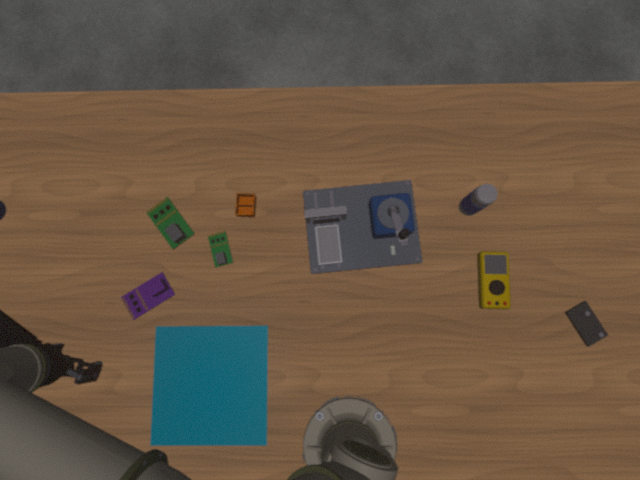

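The top view shows the tester around (362,226), with its nest at (328,244), crank handle (403,235) and home mark (393,251). The small green board is at (221,249), the larger green one at (170,222), and the purple one at (148,296). I'll zoom in on these.

Run:
```python
import cv2
t=cv2.imread("pics/top0.png"); s=cv2.imread("pics/side0.png")
def z(im,x0,y0,w,h,f,n): cv2.imwrite(n,cv2.resize(im[y0:y0+h,x0:x0+w],None,fx=f,fy=f,interpolation=cv2.INTER_CUBIC))
z(t,295,170,135,110,5.9,"pics/top0_tester.png")
z(s,290,225,130,115,5.2,"pics/side0_tester.png")
a=cv2.resize(t[220:280,195:275],None,fx=5,fy=5,interpolation=cv2.INTER_CUBIC)
b=cv2.resize(s[180:240,285:365],None,fx=5,fy=5,interpolation=cv2.INTER_CUBIC)
cv2.imwrite("pics/board0.png",cv2.hconcat([a,b]))
```

```text
(no output)
```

View pics/top0_tester.png

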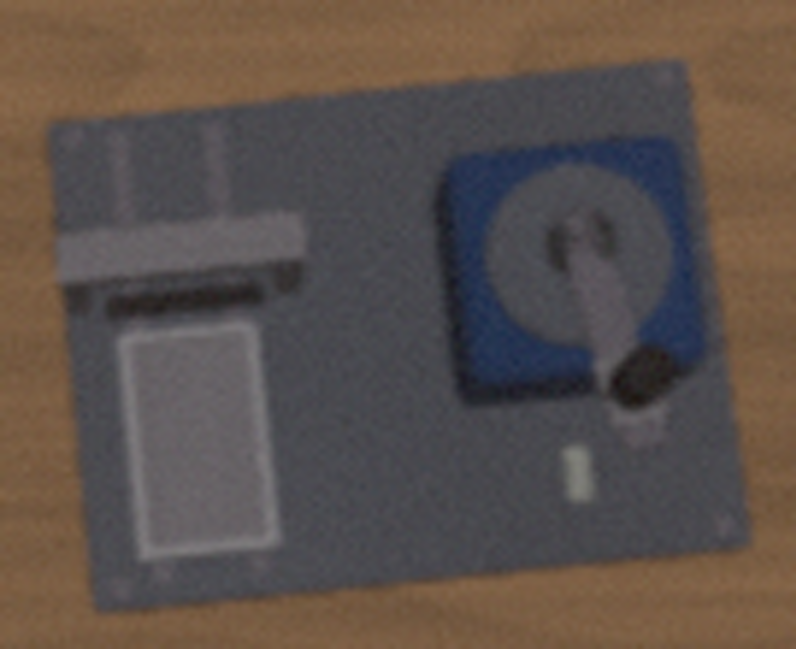

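View pics/side0_tester.png

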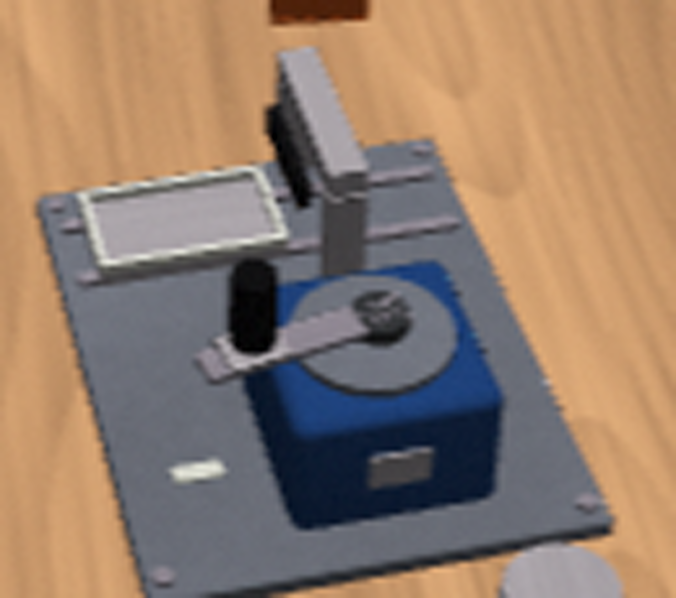

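View pics/board0.png

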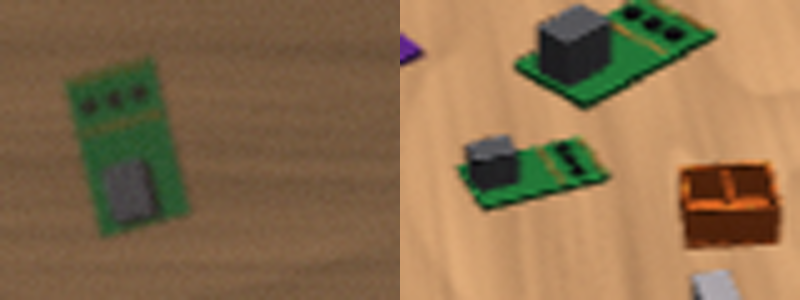

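```bash
cat > h.py <<'E'
import numpy as np, cv2, pickle
from scipy.optimize import least_squares
C={"side":dict(f=240/np.tan(np.radians(51.60492710469611/2)),cx=322.059338806132,cy=236.4823063399945,R=np.array([[ 0.99183587, -0.12716388, -0.00953746],[-0.0851347 , -0.60462515, -0.79194729],[ 0.0949405 ,  0.7862937 , -0.61051496]]),t=np.array([-0.4944946 ,  0.17673673,  1.32429722])),
"top":dict(f=240/np.tan(np.radians(57.40340539602004/2)),cx=316.1837255598018,cy=237.36892938853785,R=np.array([[-0.00703852, -0.99967851, -0.0243584 ],[-0.98873106,  0.01059997, -0.14932692],[ 0.14953711,  0.02303287, -0.9884878 ]]),t=np.array([0.08360519, 0.52595799, 1.11411509]))}
def proj(n,X):
    c=C[n]; p=np.atleast_2d(X)@c["R"].T+c["t"]; return c["f"]*p[:,:2]/p[:,2:]+[c["cx"],c["cy"]]
def ray(n,uv):
    c=C[n]; d=c["R"].T@np.array([(uv[0]-c["cx"])/c["f"],(uv[1]-c["cy"])/c["f"],1.]); return -c["R"].T@c["t"],d/np.linalg.norm(d)
def atz(n,uv,z): o,d=ray(n,uv); return o+d*(z-o[2])/d[2]
def tri(a,b):
    r=least_squares(lambda X:np.r_[proj("top",X)[0]-a,proj("side",X)[0]-b],[.6,0,.05]); return r.x,r.fun
def crop(uv,x0,y0,f): return (np.array(uv,float)+.5)/f-.5+[x0,y0]
E
python3 - <<'E'
from h import *
np.set_printoptions(precision=4,suppress=True)
T=lambda *u:crop(u,295,170,5.9)
S=lambda *u:crop(u,290,225,5.2)
P={"pl+x+y":(T(52,125),S(435,140)),"pl+x-y":(T(687,63),S(612,520)),"pl-x+y":(T(95,610),S(40,198)),"pl-x-y":(T(748,545),S(150,598)),
"cap":(T(578,257),S(373,333)),"handletop":(T(657,364),S(255,268)),"home":(T(578,473),S(198,471)),
"nest-x+y":(T(142,557),S(82,195)),"nest+x-y":(T(258,325),S(287,240)),"nest+x+y":(T(120,340),S(258,168)),"nest-x-y":(T(278,543),S(98,268))}
for k,(a,b) in P.items():
    x,r=tri(a,b); print(k,x,r)
T=lambda *u:crop(u,195,220,5)
S=lambda *u:crop((u[0]-400,u[1]),285,180,5)
for k,(a,b) in {"g1":(T(67,80),S(583,137)),"g2":(T(155,58),S(610,177)),"r2":(T(188,213),S(485,210)),"r1":(T(102,237),S(460,168)),"relaytop":(T(128,188),S(492,150))}.items():
    x,r=tri(a,b); print(k,x,r)
E
```

```text
pl+x+y [0.664  0.114  0.0077] [ 0.0155 -0.7425 -0.772   0.211 ]
pl+x-y [ 0.6888 -0.182   0.0095] [ 0.016  -0.5931 -0.5197  0.1528]
pl-x+y [0.4369 0.0951 0.0076] [-0.0095 -0.5533 -0.5921  0.0875]
pl-x-y [ 0.4632 -0.2004  0.0102] [-0.0057 -0.4431 -0.3984  0.0645]
cap [ 0.5816 -0.1167  0.0854] [ 0.0064 -0.5849 -0.5573  0.1337]
handletop [ 0.522  -0.1364  0.1528] [ 0.     -0.0117 -0.0114  0.0024]
home [ 0.4963 -0.1248  0.0114] [-0.0024 -0.3474 -0.3257  0.0591]
nest-x+y [0.4589 0.0733 0.0258] [-0.0063 -0.4814 -0.511   0.0823]
nest+x-y [0.5636 0.0198 0.0271] [ 0.0023 -0.4527 -0.4586  0.1013]
nest+x+y [0.5577 0.0824 0.0258] [ 0.0018 -0.4562 -0.4783  0.1037]
nest-x-y [0.463  0.0123 0.0267] [ 0.0013  0.1014  0.104  -0.017 ]
g1 [0.5419 0.3764 0.0023] [ 0.     -0.4938 -0.5939  0.1212]
g2 [0.5538 0.3283 0.0017] [ 0.001  -0.5119 -0.6009  0.1265]
r2 [ 0.4689  0.3093 -0.0027] [-0.0069 -0.5845 -0.6887  0.1139]
r1 [ 0.4562  0.3554 -0.0002] [-0.0093 -0.6733 -0.8131  0.1292]
relaytop [0.4786 0.3354 0.0261] [-0.0015 -0.1542 -0.186   0.032 ]
```

Run:
```python
from h import *
np.set_printoptions(precision=4,suppress=True)
T=lambda *u:crop(u,195,220,5)
S=lambda *u:crop((u[0]-400,u[1]),285,180,5)
obs=[((45,25,5),T(67,80),S(583,137)),((45,-25,5),T(155,58),S(610,177)),((-45,-25,5),T(188,213),S(485,208)),((-45,25,5),T(102,237),S(460,168)),((-28,0,31),T(128,188),S(492,150))]
def w(p,l,z0=0):
    c,s=np.cos(p[2]),np.sin(p[2]); l=np.array(l)/1e3; return np.array([p[0]+c*l[0]-s*l[1],p[1]+s*l[0]+c*l[1],l[2]])
f=lambda p:np.concatenate([np.r_[proj("top",w(p,l))[0]-a,proj("side",w(p,l))[0]-b] for l,a,b in obs])
r=least_squares(f,[.5,.34,.24]);print("board",r.x,"relay",w(r.x,(-28,0,18)));print(r.fun.reshape(-1,4))
T=lambda *u:crop(u,295,170,5.9)
S=lambda *u:crop(u,290,225,5.2)
pl=[((115,150,12),T(52,125),S(435,140)),((115,-150,12),T(687,63),S(612,520)),((-115,150,12),T(95,610),S(40,198)),((-115,-150,12),T(748,545),S(150,598))]
f=lambda p:np.concatenate([np.r_[proj("top",w(p,l))[0]-a,proj("side",w(p,l))[0]-b] for l,a,b in pl])
r=least_squares(f,[.56,-.04,.08]);print("plate",r.x);print(r.fun.reshape(-1,4));yaw=r.x[2]
ns=[((-51,31,30),T(142,557),S(82,195)),((51,-31,30),T(258,325),S(287,240)),((51,31,30),T(120,340),S(258,168)),((-51,-31,30),T(278,543),S(98,268))]
f=lambda p:np.concatenate([np.r_[proj("top",w(p,l))[0]-a,proj("side",w(p,l))[0]-b] for l,a,b in ns])
r=least_squares(f,[.51,.04,.08]);print("nest",r.x);print(r.fun.reshape(-1,4))
def xy(z,a,b):
    r=least_squares(lambda q:np.r_[proj("top",[q[0],q[1],z])[0]-a,proj("side",[q[0],q[1],z])[0]-b],[.5,0]);return r.x,r.fun
cap=xy(.090,T(578,257),S(373,333));hub=xy(.10,T(583,241),S(381,317));han=xy(.15,T(657,364),S(255,268));home=xy(.014,T(578,473),S(198,471))
R=np.array([[np.cos(yaw),np.sin(yaw)],[-np.sin(yaw),np.cos(yaw)]])
for n,q in dict(cap=cap,hub=hub,handle=han,home=home).items(): print(n,q[0],q[1],"rel cap (housing)",R@(q[0]-cap[0]))
print("hub tri",tri(T(583,241),S(381,317)))
print("spray",tri(np.array([485.,192]),np.array([398,338.])))
```

```text
board [0.5049 0.3403 0.249 ] relay [0.4777 0.3334 0.018 ]
[[ 0.0429 -0.7977 -0.4515 -0.4181]
 [ 0.1771 -1.0351 -0.2867 -0.4975]
 [ 0.9644 -0.3324 -1.0974 -0.6071]
 [ 0.232  -0.4225 -1.169  -0.7887]
 [ 0.3086 -0.0328 -0.4374 -0.83  ]]
plate [ 0.5628 -0.044   0.0854]
[[-0.5433 -1.3603 -0.581  -1.2181]
 [ 0.7681 -1.3574  0.2982 -0.1117]
 [-0.2765 -0.1467 -1.1502 -1.1526]
 [ 1.2463  0.2709 -1.1281  0.5769]]
nest [0.5104 0.0458 0.0846]
[[ 0.2986  0.1015 -1.205  -0.7983]
 [ 0.2421 -0.7409 -0.3193 -0.5605]
 [ 0.4932 -1.0888 -0.0545 -0.7307]
 [ 0.6972  0.2718 -0.1443 -0.4696]]
cap [ 0.5808 -0.1178] [ 0.7336 -0.6635 -0.7073 -0.8699] rel cap (housing) [0. 0.]
hub [ 0.5849 -0.1183] [ 0.6113 -0.3753 -0.4213 -0.7748] rel cap (housing) [ 0.004  -0.0008]
handle [ 0.5224 -0.1358] [-0.4785  0.0368  0.0841  0.6983] rel cap (housing) [-0.0597 -0.0129]
home [ 0.496  -0.1254] [ 0.3942 -0.3753 -0.3912 -0.4497] rel cap (housing) [-0.0851 -0.0003]
hub tri (array([ 0.5856, -0.1174,  0.0962]), array([ 0.0037, -0.3073, -0.2937,  0.0716]))
spray (array([ 0.6173, -0.3316,  0.1428]), array([-0.0025,  0.1169,  0.0976, -0.027 ]))
```

Emit:
servo_tool --pt "-2.0 -0.8 0 0 0 0 -1" --pt "-3.0 -1.25 1.0 0 0 0 -1" --pt "-3.0 -1.25 1.0 0 0 0 -1" --pt "-3.0 -1.25 1.0 0 0 0 -1" --pt "-3.0 -1.25 1.0 0 0 0 -1" --pt "-3.0 -1.25 1.0 0 0 0 -1" --pt "-3.0 -1.25 1.0 0 0 0 -1" --pt "-3.0 -1.25 1.0 0 0 0 -1" --pt "-3.0 -1.25 1.0 0 0 0 -1" --pt "-2.5 -1.0 1.0 0 0 0 -1" --pt "-1.0 -0.5 0.5 0 0 0 -1" --pt "0 0 0 0 0 -4 -1" --pt "0 0 0 0 0 -7 -1" --pt "0 0 0 0 0 -7 -1" --pt "0 0 0 0 0 -7 -1" --pt "0 0 0 0 0 -7 -1" --pt "0 0 0 0 0 -4 -1" --pt "0 0 0 0 0 -2 -1" --pt "0 0 0 0 0 0 -1" --grip_force 40

```text
time: 1.68
ee_pos: [0.472, 0.3333, 0.1941]
ee_rot: [[-0.959, -0.284, -0.016], [-0.284, 0.959, -0.011], [0.018, -0.006, -1.0]]
contact_force: [-0.3, -0.6, -0.4]
grip_width: 0.0854
```

```bash
cat >> h.py <<'E'
from scipy.spatial.transform import Rotation as Ro
def snap(name,tag,box=None,f=1):
    from station import eyes
    im=eyes.camera(name)["image"][:,:,::-1].copy(); cv2.imwrite(f"pics/{name}_{tag}_full.png",im)
    if box:
        x,y,w,h=box; im=cv2.resize(im[y:y+h,x:x+w],None,fx=f,fy=f,interpolation=cv2.INTER_CUBIC)
        cv2.imwrite(f"pics/{name}_{tag}.png",im)
def goal(pos,ydeg):
    "tool straight down with jaw axis at world angle ydeg; prints shift (cm, tool axes) and rotvec (deg)"
    from station import env
    o=env.observe(); R=o["ee_rot"]; a=np.radians(ydeg)
    y=np.array([np.cos(a),np.sin(a),0]); z=np.array([0,0,-1.]); x=np.cross(y,z)
    Rt=np.c_[x,y,z]; 
    print("t",round(o["time"],2),"shift cm",np.round(R.T@(np.array(pos)-o["ee_pos"])*100,2),"rot deg",np.round(np.degrees(Ro.from_matrix(R.T@Rt).as_rotvec()),2),"F",np.round(o["contact_force"],2),"w",round(o["grip_width"],4))
    return o
E
python3 - <<'E'
from h import *
goal([.4780,.3338,.12],104.3)
snap("top","a",(160,200,120,90),6); snap("side","a",(260,140,120,90),6)
E
```

```text
t 1.68 shift cm [-0.72 -0.08  7.4 ] rot deg [-0.35 -1.03  2.22] F [-0.28 -0.64 -0.42] w 0.0854
```

View pics/side_a.png

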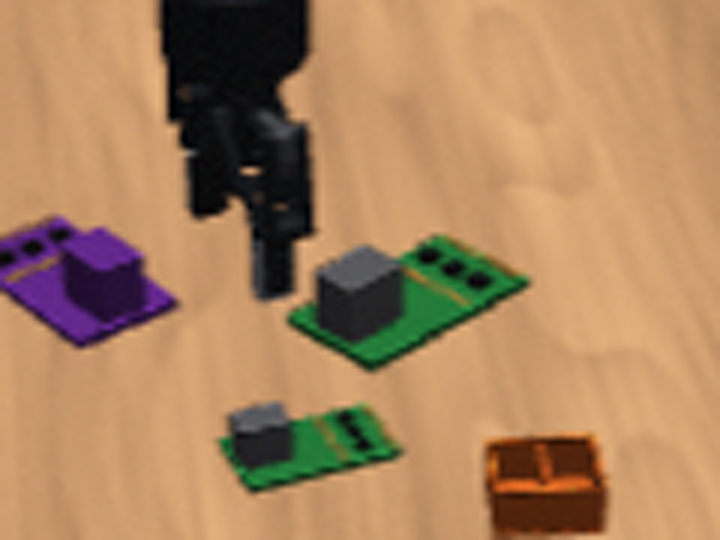

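View pics/top_a.png

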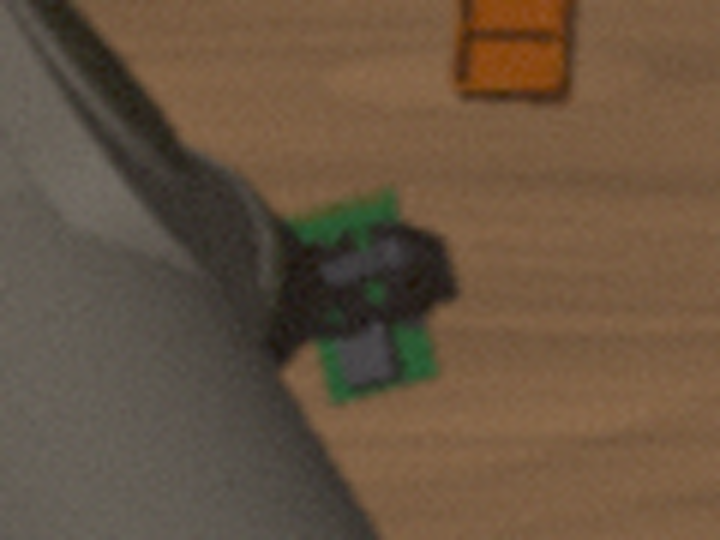

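Emit:
servo_tool --pt "-0.35 0 1.5 -0.3 -1.0 2.2 -1" --pt "-0.35 0 2.5 0 0 0 -1" --pt "0 0 2.5 0 0 0 -1" --pt "0 0 1.0 0 0 0 -1" --pt "0 0 0 0 0 0 -1"

```text
time: 2.2
ee_pos: [0.479, 0.3375, 0.1187]
ee_rot: [[-0.972, -0.236, 0.004], [-0.236, 0.972, 0.003], [-0.005, 0.002, -1.0]]
contact_force: [0.0, 0.4, 0.8]
grip_width: 0.0853
```

Run:
```python
from h import *
goal([.4780,.3338,.083],104.3)
snap("side","b",(260,140,120,90),6)
```

```text
t 2.2 shift cm [ 0.2  -0.35  3.57] rot deg [ 0.11  0.27 -0.64] F [0.03 0.36 0.85] w 0.0853
```

View pics/side_b.png

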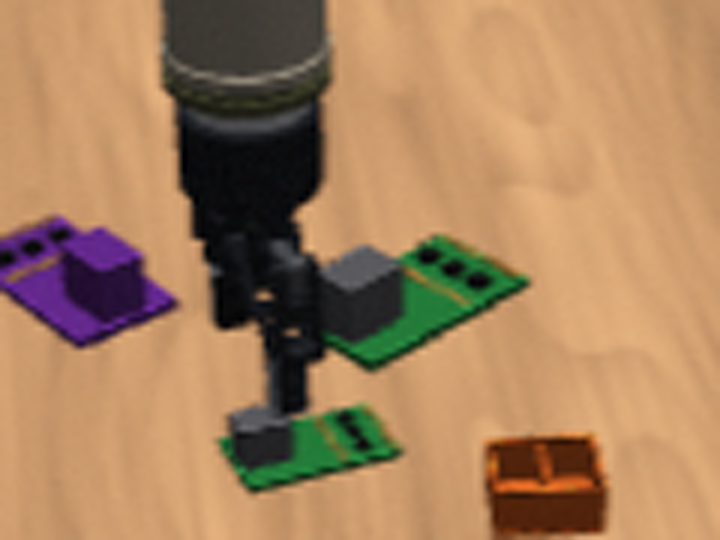

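Run:
```python
from h import *
R=np.array([[-0.972, -0.236, 0.004], [-0.236, 0.972, 0.003], [-0.005, 0.002, -1.0]]);p=np.array([0.479, 0.3375, 0.1187])
for s in(-1,1):
  for y in(.0425,.057):
    q=p+R@[0,s*y,.060]; print(s,y,(proj("side",q)[0]-[260,140])*6)
```

```text
-1 0.0425 [282.19363528 406.92972776]
-1 0.057 [291.49185676 421.52914992]
1 0.0425 [230.14971453 325.21397479]
1 0.057 [221.67016648 311.89997684]
```

Emit:
servo_tool --pt "0.2 -0.35 1.5 0 0.3 -0.6 -1" --pt "0 0 1.5 0 0 0 -1" --pt "0 0 0.6 0 0 0 -1" --pt "0 0 0 0 0 0 -1"

```text
time: 2.58
ee_pos: [0.4801, 0.3362, 0.0881]
ee_rot: [[-0.969, -0.246, 0.004], [-0.246, 0.969, 0.006], [-0.006, 0.005, -1.0]]
contact_force: [-0.8, -0.6, 0.5]
grip_width: 0.0854
```

Run:
```python
from h import *
goal([.4780,.3338,.083],104.3)
snap("side","c",(260,140,120,90),6)
```

```text
t 2.58 shift cm [ 0.26 -0.18  0.51] rot deg [ 0.29  0.34 -0.07] F [-0.84 -0.56  0.54] w 0.0854
```

View pics/side_c.png

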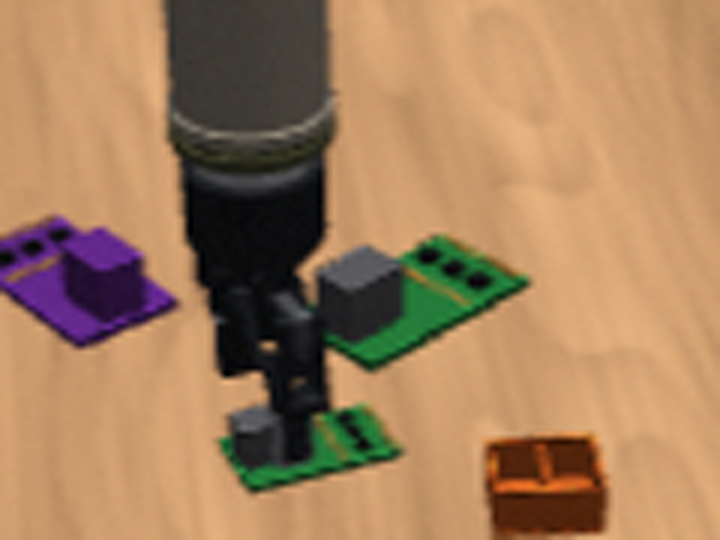

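Run:
```python
from h import *
R=np.array([[-0.969, -0.246, 0.004], [-0.246, 0.969, 0.006], [-0.006, 0.005, -1.0]])
for p in([.4801,.3362,.0881],[.478,.3338,.0881]):
  for y in(0,-.0425,-.057): print(p,y,(proj("side",np.array(p)+R@[0,y,.060])[0]-[260,140])*6)
for x in(-15,15):
  for y in(-11,11):
    for z in(.005,.031):
      a=.249; l=np.array([x-28,y])/1e3; print(x,y,z,(proj("side",[.5049+np.cos(a)*l[0]-np.sin(a)*l[1],.3403+np.sin(a)*l[0]+np.cos(a)*l[1],z])[0]-[260,140])*6)
```

```text
[0.4801, 0.3362, 0.0881] 0 [259.76034279 413.33425354]
[0.4801, 0.3362, 0.0881] -0.0425 [286.85150723 455.47377576]
[0.4801, 0.3362, 0.0881] -0.057 [296.34033493 470.23337262]
[0.478, 0.3338, 0.0881] 0 [256.33705441 416.12575721]
[0.478, 0.3338, 0.0881] -0.0425 [283.39634828 458.37587261]
[0.478, 0.3338, 0.0881] -0.057 [292.87433893 473.17471403]
-15 -11 0.005 [237.8747389  468.71510108]
-15 -11 0.031 [236.07948136 429.30339651]
-15 11 0.005 [224.45664242 447.13491504]
-15 11 0.031 [222.54768713 407.9074719 ]
15 -11 0.005 [289.71977428 456.56576651]
15 -11 0.031 [288.44553977 417.24420526]
15 11 0.005 [275.85842312 435.21861416]
15 11 0.031 [274.46155221 396.08171697]
```

Emit:
servo_tool --pt "0.25 -0.25 0.5 0.3 0.3 0 -1" --pt "0 0 0 0 0 0 -1" --pt "0 0 0 0 0 0 0.2" --pt "0 0 0 0 0 0 0.4" --pt "0 0 0 0 0 0 0.6" --pt "0 0 0 0 0 0 0.8" --pt "0 0 0 0 0 0 1" --pt "0 0 0 0 0 0 1" --pt "0 0 0 0 0 0 1" --grip_force 40

```text
time: 3.38
ee_pos: [0.4805, 0.3352, 0.089]
ee_rot: [[-0.969, -0.246, 0.007], [-0.246, 0.969, 0.005], [-0.008, 0.003, -1.0]]
contact_force: [-0.3, 0.4, -0.5]
grip_width: 0.0209
```

Run:
```python
from h import *
o=goal([.4780,.3338,.083],104.3);print(o["ee_pos"],o["moment"])
snap("side","d",(260,140,120,90),6)
```

```text
t 3.38 shift cm [ 0.28 -0.07  0.59] rot deg [ 0.17  0.46 -0.08] F [-0.32  0.38 -0.53] w 0.0209
[0.4805443  0.33516301 0.08895857] [-0.00198771  0.0122927   0.02050878]
```

View pics/side_d.png

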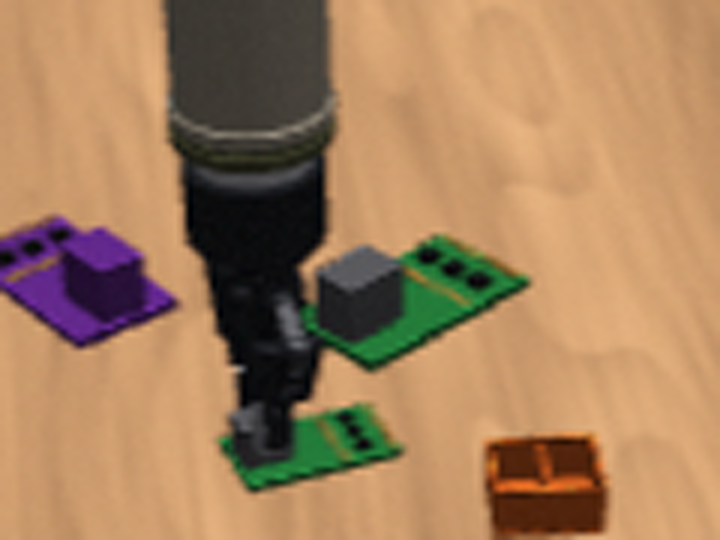

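Emit:
servo_tool --pt "0 0 -0.5 0 0 0 1" --pt "0 0 -1.5 0 0 0 1" --pt "0 0 -2 0 0 0 1" --pt "0 0 -2 0 0 0 1" --pt "0 0 -1 0 0 0 1" --pt "0 0 -0.5 0 0 0 1" --pt "0 0 0 0 0 0 1" --grip_force 60

```text
time: 4.02
ee_pos: [0.4786, 0.3337, 0.1657]
ee_rot: [[-0.969, -0.246, 0.003], [-0.246, 0.969, 0.001], [-0.003, 0.001, -1.0]]
contact_force: [-0.6, 0.2, -1.0]
grip_width: 0.0206
```

Run:
```python
from h import *
# place: nest [0.5104 0.0458 yaw .085]; 
nx,ny,a=.5106,.0458,.085
print(nx-.028*np.cos(a),ny-.028*np.sin(a))
o=goal([nx-.0255*np.cos(a),ny-.0255*np.sin(a),.165],94.9);print(o["ee_pos"],o["joint_pos"])
snap("side","e",(260,140,120,90),6);snap("top","e",(160,200,120,90),6)
```

```text
0.48270108911393594 0.04342286488153235
t 4.02 shift cm [  6.48 -28.28   0.04] rot deg [0.05 0.16 9.31] F [-0.59  0.2  -0.96] w 0.0206
[0.47861846 0.33365677 0.16571198] [-0.70319652  0.3962414   0.05003858  1.67205229 -0.02130747  1.07100814
  1.17196426]
```

View pics/side_e.png

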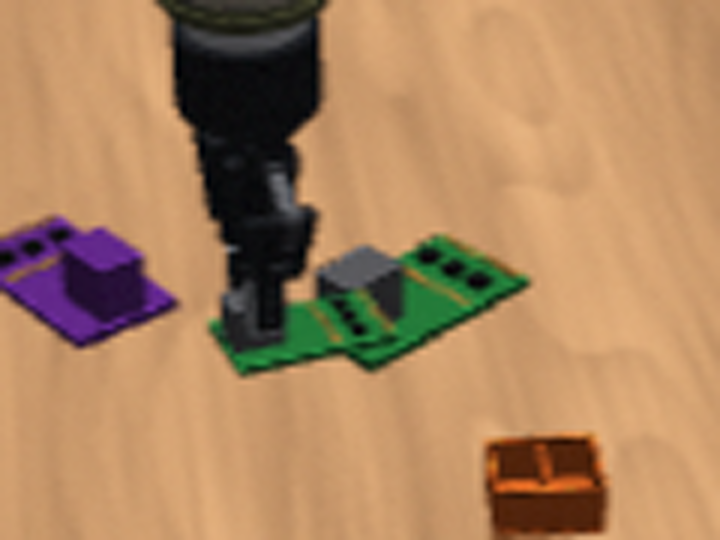

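View pics/top_e.png

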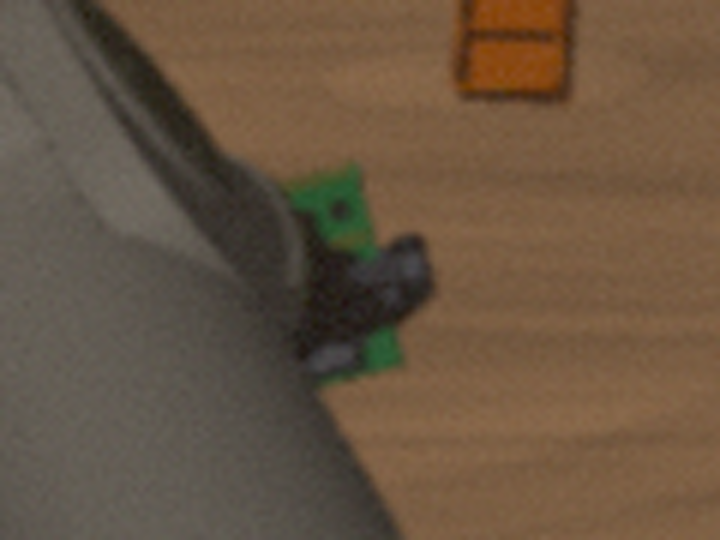

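Emit:
servo_tool --pt "0 0 0 0 0 3 1" --pt "0 -1.0 0 0 0 4.3 1" --pt "0.2 -2.0 0 0 0 2 1" --pt "0.2 -3.0 0 0 0 0 1" --pt "0.2 -3.0 0 0 0 0 1" --pt "0.2 -3.0 0 0 0 0 1" --pt "0.2 -3.0 0 0 0 0 1" --pt "0.2 -3.0 0 0 0 0 1" --pt "0.2 -3.0 0 0 0 0 1" --pt "0.2 -3.0 0 0 0 0 1" --pt "0.2 -2.5 0 0 0 0 1" --pt "0.1 -1.5 0 0 0 0 1" --pt "0 -0.6 0 0 0 0 1" --pt "0 0 0 0 0 0 1"

```text
time: 5.28
ee_pos: [0.4743, 0.0334, 0.1473]
ee_rot: [[-0.996, -0.082, -0.024], [-0.082, 0.997, -0.01], [0.025, -0.008, -1.0]]
contact_force: [-0.0, -0.1, -0.4]
grip_width: 0.0202
```

Run:
```python
from h import *
nx,ny,a=.5106,.0458,.085
o=goal([nx-.0255*np.cos(a),ny-.0255*np.sin(a),.150],94.9);print(o["ee_pos"])
snap("side","f",(280,180,120,90),6);snap("top","f",(290,170,120,90),6)
```

```text
t 5.28 shift cm [-1.16  0.93 -0.31] rot deg [-0.44 -1.44 -0.2 ] F [-0.   -0.06 -0.43] w 0.0202
[0.47431241 0.03339749 0.14730778]
```

View pics/side_f.png

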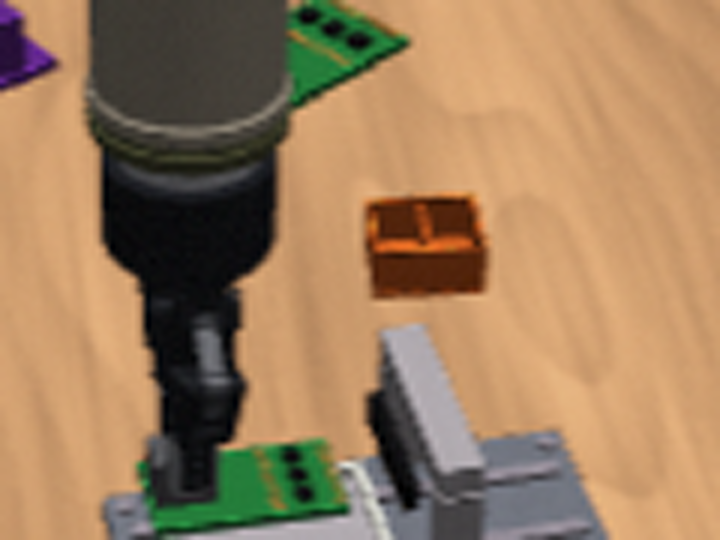

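View pics/top_f.png

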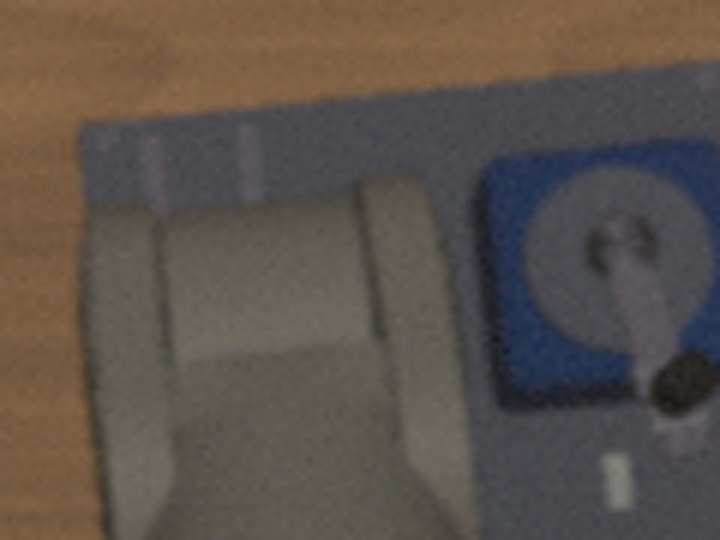

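Emit:
servo_tool --pt "-0.5 0.4 0 -0.4 -1.4 -0.2 1" --pt "-0.4 0.3 0 0 0 0 1" --pt "-0.3 0.2 0 0 0 0 1" --pt "0 0 0 0 0 0 1"

```text
time: 5.72
ee_pos: [0.4858, 0.0523, 0.1465]
ee_rot: [[-0.995, -0.096, -0.002], [-0.096, 0.995, 0.002], [0.002, 0.002, -1.0]]
contact_force: [-0.1, 0.0, -0.6]
grip_width: 0.0204
```

Run:
```python
from h import *
nx,ny,a=.5106,.0458,.085
o=goal([nx-.0255*np.cos(a),ny-.0255*np.sin(a),.150],94.9);print(o["ee_pos"],o["ee_rot"])
snap("side","g",(290,230,100,75),8)
```

```text
t 5.72 shift cm [ 0.14 -0.85 -0.35] rot deg [ 0.11 -0.1   0.63] F [-0.08  0.02 -0.62] w 0.0204
[0.48577243 0.05226362 0.14646857] [[-0.99534476 -0.09635949 -0.00191092]
 [-0.09636271  0.99534488  0.00167117]
 [ 0.00174099  0.00184753 -0.99999678]]
```

View pics/side_g.png

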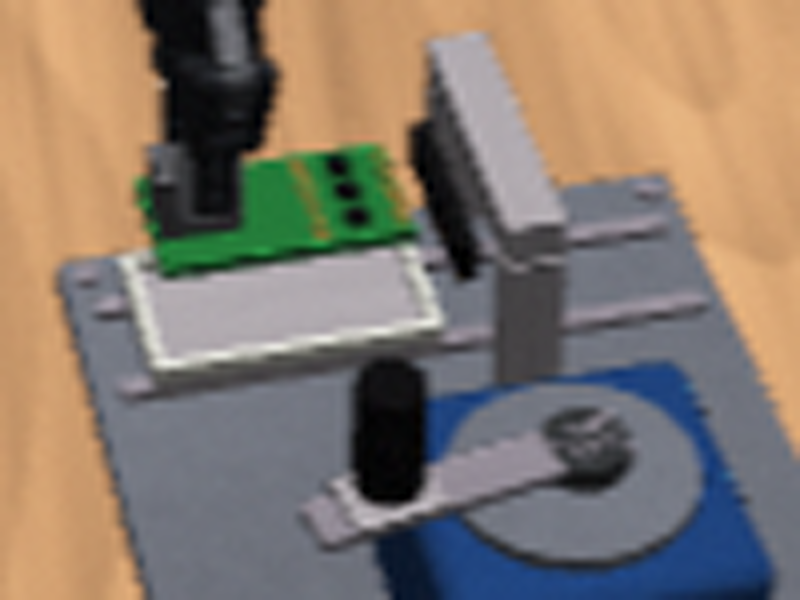

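Run:
```python
from h import *
np.set_printoptions(precision=4,suppress=True)
from station import env
o=env.observe();p=o["ee_pos"];R=o["ee_rot"];print(p,o["qvel"])
S=lambda *u:crop(u,290,230,8)
def w(p,l):
    c,s=np.cos(p[2]),np.sin(p[2]); return np.array([p[0]+c*l[0]-s*l[1],p[1]+s*l[0]+c*l[1],l[2]])
def fit(obs):
    f=lambda p:np.concatenate([proj("side",w(p,l))[0]-a for l,a in obs]); r=least_squares(f,[.5,.05,.08]); print(r.x,r.fun); return r.x
z=p[2]-.084
b=fit([((.045,.025,z),S(387,145)),((.045,-.025,z),S(418,233)),((-.045,-.025,z),S(163,272)),((-.045,.025,z),S(138,180))])
S0=lambda *u:crop(u,290,225,5.2)
n=fit([((-.051,.031,.03),S0(82,195)),((.051,-.031,.03),S0(287,240)),((.051,.031,.03),S0(258,168)),((-.051,-.031,.03),S0(98,268)),((-.051,.031,.03),S(122,257)),((.051,-.031,.03),S(440,325)),((-.051,-.031,.03),S(155,368))])
c=w(b,[-.028,0,0]);print("relay from board",c,"tool frame of board centre",R[:2,:2].T@(b[:2]-p[:2]),"yaw tool-board",np.degrees(np.arctan2(R[1,1],R[0,1])-np.pi/2-b[2]))
```

```text
[0.4855 0.0521 0.1464] [ 0.0094 -0.0064  0.0114  0.0133  0.0028 -0.0007  0.0076]
[0.5117 0.0518 0.079 ] [-0.0196 -0.0305  0.2907  0.1402 -0.0368 -0.11   -0.239  -0.0235]
[0.5115 0.044  0.0813] [-0.7551 -0.4611  0.1338 -0.1185  0.4469 -0.3282  0.2519 -0.0969 -0.2022
 -0.0524  0.3598  0.444  -0.2433  0.4752]
relay from board [0.4838 0.0496 0.    ] tool frame of board centre [-0.026  -0.0029] yaw tool-board 1.0078718118841652
```

Emit:
servo_tool --pt "0 -0.4 0 0 0 0.2 1" --pt "0 -0.3 0 0 0 0 1" --pt "0 0 0 0 0 0 1" --pt "0 0 0 0 0 0 1"

```text
time: 6.1
ee_pos: [0.4861, 0.0453, 0.1462]
ee_rot: [[-0.996, -0.095, -0.004], [-0.095, 0.996, 0.001], [0.004, 0.001, -1.0]]
contact_force: [-0.3, 0.5, -0.4]
grip_width: 0.0205
```

Run:
```python
from h import *
o=goal([.4853,.0443,.130],95.2);print(o["ee_pos"],o["qvel"])
```

```text
t 6.1 shift cm [ 0.08 -0.1   1.62] rot deg [ 0.07 -0.21  0.23] F [-0.25  0.54 -0.39] w 0.0205
[0.48606168 0.04534031 0.14615396] [0.00854096 0.00016257 0.00492281 0.00137174 0.00336906 0.002748
 0.00389858]
```

Good: nearly on target. I'll go down to just above the walls.

Emit:
servo_tool --pt "0.1 -0.1 0.8 0 -0.2 0.2 1" --pt "0 0 0.8 0 0 0 1" --pt "0 0 0.3 0 0 0 1" --pt "0 0 0 0 0 0 1" --pt "0 0 0 0 0 0 1"

```text
time: 6.52
ee_pos: [0.4845, 0.0433, 0.1246]
ee_rot: [[-0.996, -0.089, -0.001], [-0.089, 0.996, 0.001], [0.001, 0.001, -1.0]]
contact_force: [0.5, -0.8, -0.6]
grip_width: 0.0204
```

Run:
```python
from h import *
snap("side","i",(290,230,100,75),8)
o=goal([.4853,.0443,.118],95.2);print(o["ee_pos"])
```

```text
t 6.57 shift cm [-0.1   0.09  0.66] rot deg [ 0.06 -0.05 -0.08] F [-0.17 -0.59 -0.11] w 0.0203
[0.4844133  0.04330591 0.12462681]
```

View pics/side_i.png

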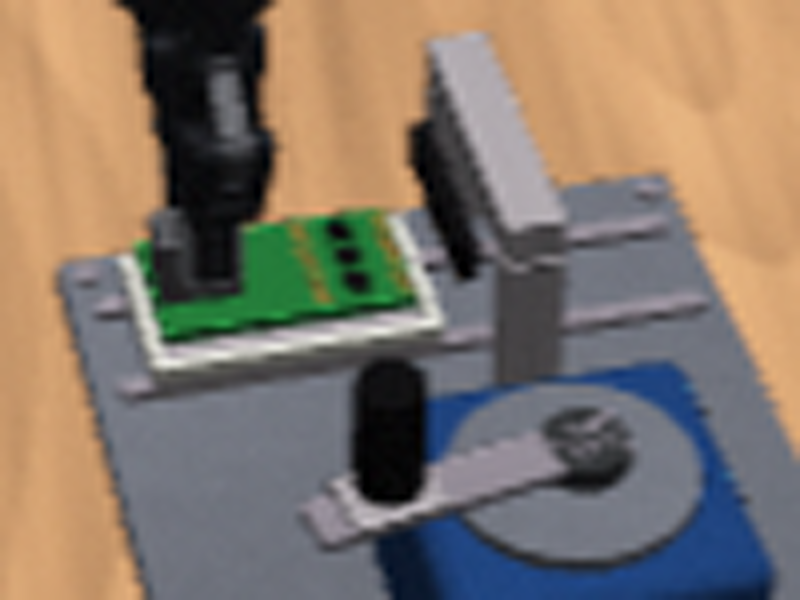

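Run:
```python
from h import *
S=lambda *u:crop(u,290,230,8)
z=.1246-.084
def w(p,l):
    c,s=np.cos(p[2]),np.sin(p[2]); return np.array([p[0]+c*l[0]-s*l[1],p[1]+s*l[0]+c*l[1],l[2]])
obs=[((.045,.025,z),S(392,212)),((.045,-.025,z),S(418,302)),((-.045,-.025,z),S(165,341)),((-.045,.025,z),S(140,247))]
r=least_squares(lambda p:np.concatenate([proj("side",w(p,l))[0]-a for l,a in obs]),[.5,.05,.08]);print(r.x,r.fun)
```

```text
[0.51093938 0.0410718  0.06877662] [-0.29511639  0.05322434  0.45545616  0.20311817 -0.07672523 -0.19209484
 -0.09289109 -0.07662322]
```

Emit:
servo_tool --pt "-0.1 0.2 0.3 0 0 0.4 1" --pt "0 0.1 0.3 0 0 0 1" --pt "0 0 0.2 0 0 0 1" --pt "0 0 0 0 0 0 1"

```text
time: 6.9
ee_pos: [0.4858, 0.0465, 0.1164]
ee_rot: [[-0.997, -0.081, 0.0], [-0.081, 0.997, 0.001], [-0.0, 0.001, -1.0]]
contact_force: [0.5, -0.7, -0.4]
grip_width: 0.0202
```

Run:
```python
from h import *
snap("side","j",(290,230,100,75),8)
o=goal([.4853,.0450,.113],95.4);print(o["ee_pos"])
```

```text
t 6.95 shift cm [ 0.06 -0.15  0.35] rot deg [ 0.04  0.02 -0.74] F [ 0.72  0.18 -1.47] w 0.0208
[0.48577826 0.04652617 0.11650611]
```

View pics/side_j.png

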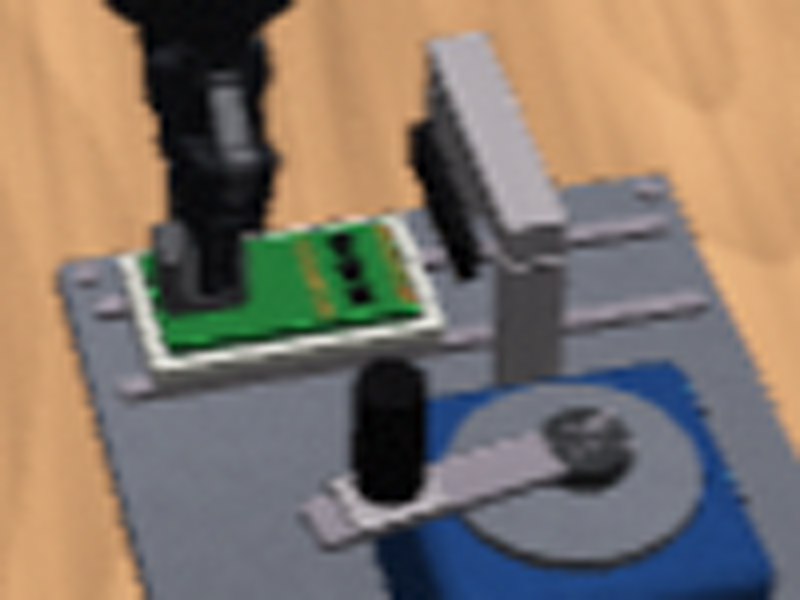

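Emit:
servo_tool --pt "0 -0.1 0.2 0 0 -0.7 1" --pt "0 0 0.2 0 0 0 1" --pt "0 0 0.1 0 0 0 1" --pt "0 0 0 0 0 0 1"

```text
time: 7.28
ee_pos: [0.4863, 0.0456, 0.1132]
ee_rot: [[-0.995, -0.095, 0.001], [-0.095, 0.995, 0.002], [-0.001, 0.002, -1.0]]
contact_force: [-0.4, 0.1, -0.4]
grip_width: 0.0202
```

Run:
```python
from h import *
snap("side","k",(290,230,100,75),8)
o=goal([.4853,.0450,.113],95.2);print(o["ee_pos"])
```

```text
t 7.33 shift cm [ 0.11 -0.05  0.01] rot deg [0.1  0.1  0.25] F [ 0.27 -0.23  0.23] w 0.0205
[0.4863854  0.04558986 0.11309092]
```

View pics/side_k.png

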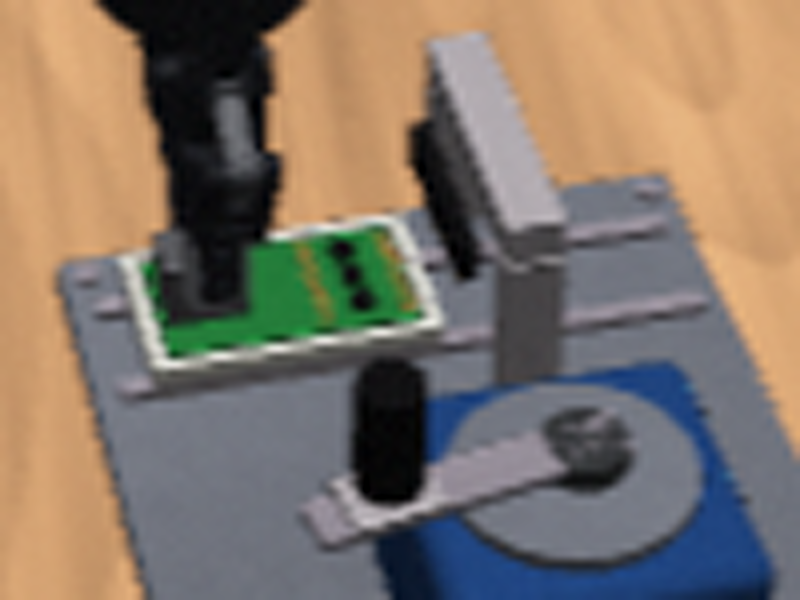

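Emit:
servo_tool --pt "0 0 0.1 0 0 0 1" --pt "0 0 0 0 0 0 0.4" --pt "0 0 0 0 0 0 0.1" --pt "0 0 0 0 0 0 0" --pt "0 0 0 0 0 0 0" --pt "0 0 -0.5 0 0 0 0" --pt "0 0 -1.5 0 0 0 0" --pt "0 0 -2.5 0 0 0 0" --pt "0 0 -2.5 0 0 0 0" --pt "0 0 -2.5 0 0 0 0" --pt "0 0 -2.0 0 0 0 0" --pt "0 0 -1.0 0 0 0 -0.3" --pt "0 0 0 0 0 0 -0.5"

```text
time: 8.42
ee_pos: [0.485, 0.0453, 0.2433]
ee_rot: [[-0.995, -0.095, -0.002], [-0.095, 0.995, 0.001], [0.002, 0.001, -1.0]]
contact_force: [0.2, -0.6, 0.4]
grip_width: 0.0637
```

Run:
```python
from h import *
snap("side","l",(290,230,100,75),8)
o=goal([.5220,-.1370,.230],95);print(o["ee_pos"])
```

```text
t 8.47 shift cm [ -1.97 -18.5    1.21] rot deg [ 0.07 -0.13  0.47] F [0.41 0.01 0.17] w 0.064
[0.48478419 0.04527823 0.24236857]
```

View pics/side_l.png

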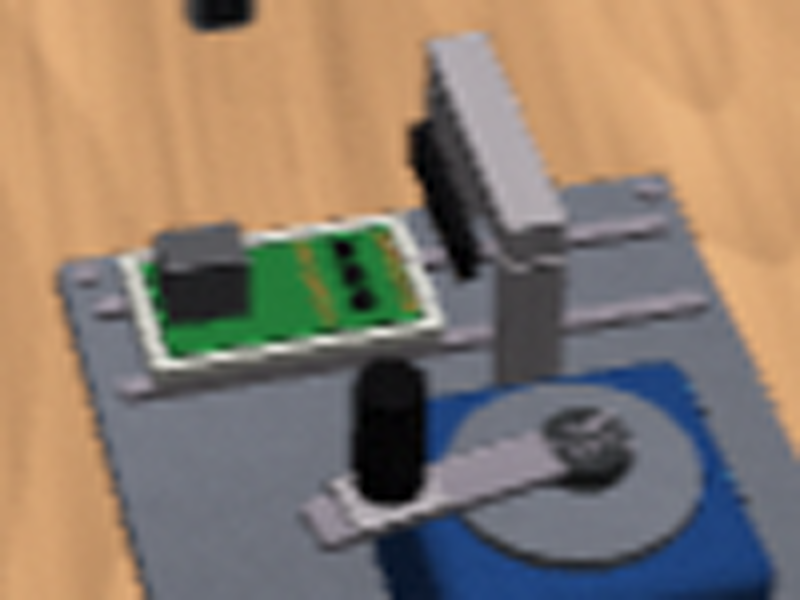

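Emit:
servo_tool --pt "0 0 0 0 0 -4 -0.5" --pt "0.1 -1.0 0 0 0 -5 -0.5" --pt "0.2 -2.0 0 0 0 -2 -0.5" --pt "0.2 -2.8 0 0 0 0 -0.5" --pt "0.2 -2.8 0 0 0 0 -0.5" --pt "0.2 -2.8 0 0 0 0 -0.5" --pt "0.2 -2.8 0 0 0 0 -0.5" --pt "0.2 -2.0 0 0 0 0 -0.5" --pt "0.1 -1.0 0 0 0 0 -0.5" --pt "0 -0.5 0 0 0 0 -0.5" --pt "0 0 0 0 0 0 -0.5" --pt "0 0 0 0 0 0 -0.5"

```text
time: 9.47
ee_pos: [0.5175, -0.1317, 0.2286]
ee_rot: [[-0.954, -0.3, -0.021], [-0.3, 0.954, 0.002], [0.019, 0.008, -1.0]]
contact_force: [-0.5, 0.1, 0.2]
grip_width: 0.0639
```

Run:
```python
from h import *
snap("side","m",(290,190,120,90),6)
o=goal([.5222,-.1362,.230],106);print(o["ee_pos"])
R=o["ee_rot"];p=o["ee_pos"]
for s in(-.032,.032): print((proj("side",p+R@[0,s,.066])[0]-[290,190])*6)
print((proj("side",[.5224,-.1358,.15])[0]-[290,190])*6)
```

```text
t 9.52 shift cm [-0.31 -0.61 -0.14] rot deg [ 0.43 -1.12  1.48] F [-0.22  0.23 -0.33] w 0.0644
[ 0.51743694 -0.13132338  0.22866187]
[311.46142404 541.33457302]
[239.95268888 442.2525966 ]
[292.38303561 521.06034043]
```

View pics/side_m.png

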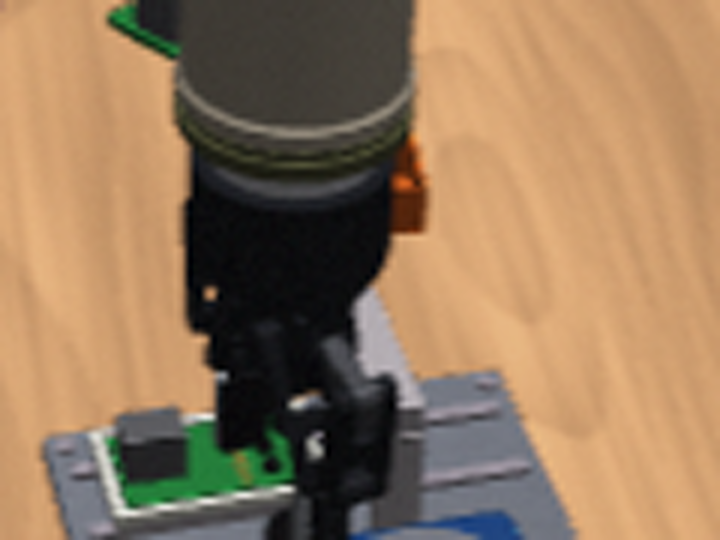

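Aligned to a few mm. I'll correct that and lower part of the way.

Emit:
servo_tool --pt "-0.2 -0.3 0 0.4 -1.1 1.4 -0.5" --pt "-0.1 -0.2 0.5 0 0 0 -0.5" --pt "0 0 0.8 0 0 0 -0.5" --pt "0 0 0 0 0 0 -0.5" --pt "0 0 0 0 0 0 -0.5"

```text
time: 9.93
ee_pos: [0.5226, -0.1303, 0.2142]
ee_rot: [[-0.96, -0.281, 0.003], [-0.281, 0.96, 0.003], [-0.003, 0.002, -1.0]]
contact_force: [0.1, -0.5, 0.0]
grip_width: 0.0644
```

Run:
```python
from h import *
snap("side","n",(290,230,120,90),6); snap("top","n",(350,170,100,90),6)
o=goal([.5222,-.1362,.187],106);print(o["ee_pos"])
R=o["ee_rot"];p=o["ee_pos"]
for s in(-.032,.032): print((proj("side",p+R@[0,s,.066])[0]-[290,230])*6)
```

```text
t 10.03 shift cm [ 0.21 -0.55  2.73] rot deg [0.1  0.17 0.33] F [0.66 0.21 0.15] w 0.0639
[ 0.52255832 -0.13038115  0.21434746]
[325.94262025 325.31264052]
[257.32586683 225.96989018]
```

View pics/side_n.png

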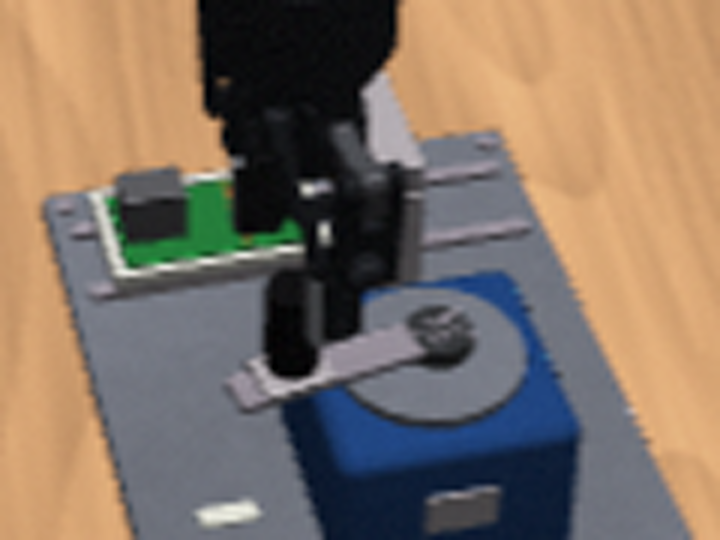

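View pics/top_n.png

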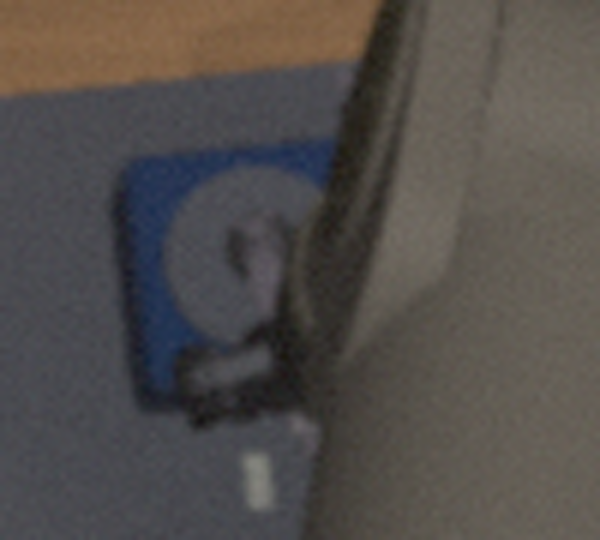

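Emit:
servo_tool --pt "0.1 -0.25 0 0 0.2 0.3 -0.5" --pt "0.1 -0.2 0.4 0 0 0 -0.5" --pt "0 -0.1 0.8 0 0 0 -0.5" --pt "0 0 1.0 0 0 0 -0.5" --pt "0 0 0.4 0 0 0 -0.5" --pt "0 0 0 0 0 0 -0.5" --pt "0 0 0 0 0 0 -0.5"

```text
time: 10.62
ee_pos: [0.5219, -0.1372, 0.1853]
ee_rot: [[-0.961, -0.275, -0.002], [-0.275, 0.961, 0.001], [0.001, 0.002, -1.0]]
contact_force: [0.6, -0.1, -0.3]
grip_width: 0.0637
```

Run:
```python
from h import *
snap("side","o",(290,230,120,90),6)
o=goal([.5222,-.1362,.187],106);print(o["ee_pos"])
```

```text
t 10.67 shift cm [-0.06  0.08 -0.17] rot deg [ 0.1  -0.08 -0.04] F [ 0.55 -0.67 -0.69] w 0.0643
[ 0.52185043 -0.13717037  0.18532995]
```

View pics/side_o.png

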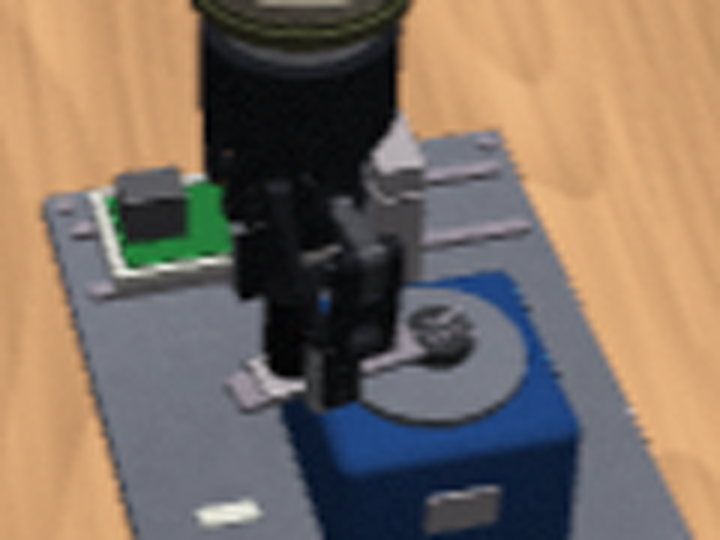

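Emit:
servo_tool --pt "0 0 -0.1 0 0 0 0" --pt "0 0 0 0 0 0 0.2" --pt "0 0 0 0 0 0 0.35" --pt "0 0 0 0 0 0 0.5" --pt "0 0 0 0 0 0 0.65" --pt "0 0 0 0 0 0 0.8" --pt "0 0 0 0 0 0 1" --pt "0 0 0 0 0 0 1" --pt "0 0 0 0 0 0 1" --grip_force 70

```text
time: 11.42
ee_pos: [0.5222, -0.137, 0.1874]
ee_rot: [[-0.961, -0.275, -0.0], [-0.275, 0.961, 0.001], [0.0, 0.001, -1.0]]
contact_force: [0.1, 0.5, -0.3]
grip_width: 0.0213
```

Run:
```python
from h import *
snap("side","p",(290,230,120,90),6)
o=goal([.5222,-.1362,.187],106);print(o["ee_pos"],o["moment"],o["joint_pos"])
```

```text
t 11.47 shift cm [-0.02  0.08  0.04] rot deg [ 0.07 -0.01 -0.01] F [-1.26 -0.12 -1.08] w 0.0213
[ 0.52222787 -0.13700188  0.18738907] [-0.02131919  0.0332435  -0.00267277] [-0.09648459  0.29835315  0.35283486  1.77627237 -0.11614546  1.08791399
  2.14607515]
```

View pics/side_p.png

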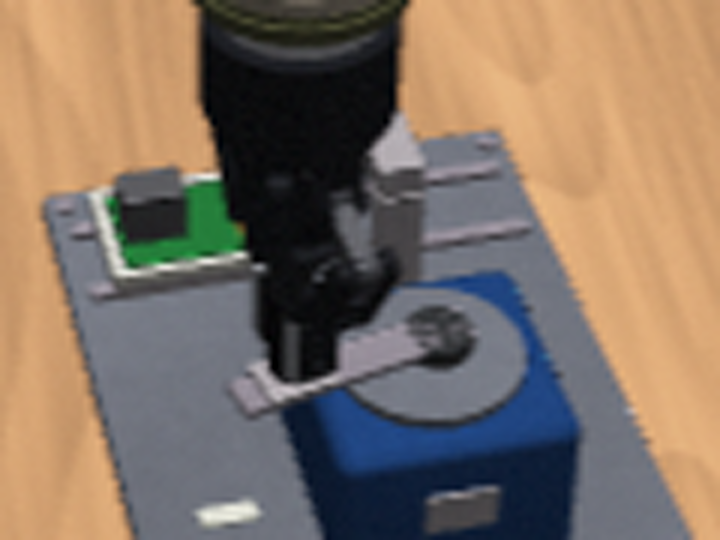

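```bash
cat >> h.py <<'E'
YAW=.0848; CAP=np.array([.5808,-.1178]); HX=np.array([np.cos(YAW),np.sin(YAW)]); HY=np.array([-HX[1],HX[0]])
def u(th): return -np.cos(th)*HX+np.sin(th)*HY
def tg(th): return np.sin(th)*HX+np.cos(th)*HY
def crank(C,r,steps,z=.187,ydeg=106,save=True,lead=0.,gain=1.):
    """steps in deg per row; prints state and rows"""
    from station import env
    o=env.observe(); p=o["ee_pos"]; R=o["ee_rot"]; v=p[:2]-C
    th=np.arctan2(v@HY,-v@HX); F=o["contact_force"][:2]
    print("t %.2f th %.3f (%.1f deg) rad %.2f mm  Frad %.2f Ftan %.2f Fz %.1f w %.4f pos"%(o["time"],th,np.degrees(th),np.hypot(*v)*1e3,F@u(th),F@tg(th),o["contact_force"][2],o["grip_width"]),np.round(p,4))
    if save:
        with open("log.csv","a") as f: f.write(",".join("%.5f"%q for q in [o["time"],*p,*o["contact_force"],*o["joint_pos"]])+"\n")
    a=np.radians(ydeg); y=np.array([np.cos(a),np.sin(a),0]); zz=np.array([0,0,-1.]); x=np.cross(y,zz)
    rv=np.degrees(Ro.from_matrix(R.T@np.c_[x,y,zz]).as_rotvec())
    cur=p.copy(); t=th
    for k,s in enumerate(steps):
        t+=np.radians(s); nx=np.r_[C+r*u(t),z if k==0 else cur[2]]
        d=R.T@(nx-cur)*100*gain; cur=nx
        print([round(q,2) for q in d]+([round(q,1) for q in rv] if k==0 else [0,0,0])+[1])
    return o
E
python3 - <<'E'
from h import *
C=CAP+.004*HX; print(C)
crank(C,.0656,[1.5,2.5,3.5,3.75])
E
```

```text
[ 0.58478563 -0.11746121]
t 11.47 th -0.218 (-12.5 deg) rad 65.54 mm  Frad 1.23 Ftan 0.26 Fz -1.1 w 0.0213 pos [ 0.5222 -0.137   0.1874]
[np.float64(0.01), np.float64(0.17), np.float64(0.04), np.float64(0.1), np.float64(-0.0), np.float64(-0.0), 1]
[np.float64(-0.01), np.float64(0.29), np.float64(0.0), 0, 0, 0, 1]
[np.float64(-0.03), np.float64(0.4), np.float64(0.0), 0, 0, 0, 1]
[np.float64(-0.06), np.float64(0.43), np.float64(0.0), 0, 0, 0, 1]
```

Emit:
servo_tool --pt "0.01 0.17 0.04 0.1 0 0 1" --pt "-0.01 0.29 0 0 0 0 1" --pt "-0.03 0.4 0 0 0 0 1" --pt "-0.06 0.43 0 0 0 0 1"

```text
time: 11.8
ee_pos: [0.5196, -0.1258, 0.1874]
ee_rot: [[-0.962, -0.273, 0.002], [-0.273, 0.962, -0.003], [-0.001, -0.003, -1.0]]
contact_force: [0.3, -1.6, -0.6]
grip_width: 0.0213
```

```bash
sed -i 's/\[round(q,2) for q in d\]+(\[round(q,1)/[float(round(q,2)) for q in d]+([float(round(q,1))/' h.py
cat > c.py <<'E'
import sys
from h import *
# usage: c.py d_mm r_mm step1 step2 ...
d=float(sys.argv[1])/1e3; r=float(sys.argv[2])/1e3
crank(CAP+d*HX,r,[float(s) for s in sys.argv[3:]])
E
python3 c.py 4 65.5 3.75 3.75 3.75 3.75
```

```text
t 11.80 th -0.042 (-2.4 deg) rad 65.71 mm  Frad -0.12 Ftan -1.60 Fz -0.6 w 0.0213 pos [ 0.5196 -0.1258  0.1874]
[-0.1, 0.42, 0.04, -0.2, 0.0, -0.2, 1]
[-0.11, 0.42, -0.0, 0, 0, 0, 1]
[-0.13, 0.41, -0.0, 0, 0, 0, 1]
[-0.16, 0.4, -0.0, 0, 0, 0, 1]
```

Emit:
servo_tool --pt "-0.1 0.42 0.04 -0.2 0 -0.2 1" --pt "-0.11 0.42 0 0 0 0 1" --pt "-0.13 0.41 0 0 0 0 1" --pt "-0.16 0.4 0 0 0 0 1"

```text
time: 12.13
ee_pos: [0.5196, -0.1068, 0.1874]
ee_rot: [[-0.961, -0.276, 0.001], [-0.276, 0.961, 0.0], [-0.001, 0.0, -1.0]]
contact_force: [0.1, -1.5, -0.2]
grip_width: 0.0212
```

```bash
python3 c.py 4 65.5 3.75 3.75 3.75 3.75
```

```text
t 12.13 th 0.247 (14.2 deg) rad 66.01 mm  Frad -0.33 Ftan -1.49 Fz -0.2 w 0.0212 pos [ 0.5196 -0.1068  0.1874]
[-0.24, 0.36, 0.04, 0.0, 0.1, 0.0, 1]
[-0.22, 0.37, 0.0, 0, 0, 0, 1]
[-0.24, 0.35, 0.0, 0, 0, 0, 1]
[-0.27, 0.34, 0.0, 0, 0, 0, 1]
```

Emit:
servo_tool --pt "-0.21 0.37 0.02 0 0 0 1" --pt "-0.22 0.37 0 0 0 0 1" --pt "-0.24 0.35 0 0 0 0 1" --pt "-0.27 0.34 0 0 0 0 1"

```text
time: 12.47
ee_pos: [0.5253, -0.0882, 0.1874]
ee_rot: [[-0.961, -0.277, 0.001], [-0.277, 0.961, 0.0], [-0.001, 0.0, -1.0]]
contact_force: [1.5, -3.5, 0.3]
grip_width: 0.0213
```

```bash
python3 c.py 4 65.8 3.75 3.75 3.75 3.75
```

```text
t 12.47 th 0.542 (31.0 deg) rad 66.32 mm  Frad -2.92 Ftan -2.46 Fz 0.3 w 0.0213 pos [ 0.5253 -0.0882  0.1874]
[-0.34, 0.27, 0.04, 0.0, 0.1, 0.1, 1]
[-0.32, 0.29, 0.0, 0, 0, 0, 1]
[-0.34, 0.27, 0.0, 0, 0, 0, 1]
[-0.35, 0.24, 0.0, 0, 0, 0, 1]
```

Emit:
servo_tool --pt "-0.34 0.27 0.02 0 0 0 1" --pt "-0.32 0.29 0 0 0 0 1" --pt "-0.34 0.27 0 0 0 0 1" --pt "-0.35 0.24 0 0 0 0 1"

```text
time: 12.8
ee_pos: [0.5362, -0.0723, 0.1873]
ee_rot: [[-0.961, -0.278, 0.001], [-0.278, 0.961, 0.001], [-0.001, 0.0, -1.0]]
contact_force: [-0.6, -2.7, 2.5]
grip_width: 0.0217
```

```bash
python3 c.py 4 65.8 3.75 3.75 3.75 3.75
```

```text
t 12.80 th 0.834 (47.8 deg) rad 66.39 mm  Frad -1.39 Ftan -2.34 Fz 2.5 w 0.0217 pos [ 0.5362 -0.0723  0.1873]
[-0.41, 0.16, 0.03, 0.0, 0.1, 0.1, 1]
[-0.39, 0.18, 0.0, 0, 0, 0, 1]
[-0.4, 0.16, 0.0, 0, 0, 0, 1]
[-0.41, 0.13, 0.0, 0, 0, 0, 1]
```

Emit:
servo_tool --pt "-0.4 0.17 0.02 0 0 0 1" --pt "-0.39 0.18 0 0 0 0 1" --pt "-0.4 0.16 0 0 0 0 1" --pt "-0.41 0.13 0 0 0 0 1"

```text
time: 13.13
ee_pos: [0.5511, -0.0601, 0.1873]
ee_rot: [[-0.961, -0.278, 0.001], [-0.278, 0.961, 0.001], [-0.001, 0.001, -1.0]]
contact_force: [-1.0, -1.0, 2.6]
grip_width: 0.0208
```

```bash
cat > fit.py <<'E'
from h import *
L=np.array(sorted({tuple(map(float,l.split(","))) for l in open("log.csv")})); P=L[:,1:3]; F=L[:,4:6]
def f(q):
    v=P-q[:2]; r=np.hypot(*v.T); return np.r_[(r+ (F*v).sum(1)/r/6000-q[2])*1e3, (q[:2]-CAP)@HY*1e3/2, (((q[:2]-CAP)@HX)*1e3-4)/3]
r=least_squares(f,[.585,-.117,.0658]); d=r.x[:2]-CAP; print("fit d %.2f e %.2f mm r %.2f"%(d@HX*1e3,d@HY*1e3,r.x[2]*1e3),np.round(r.fun,2))
E
python3 c.py 4 66 3.75 3.75 3.75 3.75; python3 fit.py
```

```text
t 13.13 th 1.125 (64.5 deg) rad 66.54 mm  Frad -0.32 Ftan -1.40 Fz 2.6 w 0.0208 pos [ 0.5511 -0.0601  0.1873]
[-0.44, 0.04, 0.03, 0.1, 0.1, 0.1, 1]
[-0.43, 0.06, 0.0, 0, 0, 0, 1]
[-0.43, 0.04, 0.0, 0, 0, 0, 1]
[-0.43, 0.01, 0.0, 0, 0, 0, 1]
fit d 4.55 e 0.28 mm r 66.33 [ 0.01 -0.08  0.1  -0.17 -0.    0.15  0.14  0.18]
```

```bash
sed -i 's/^crank(.*/crank(CAP+d*HX+.0003*HY,r,[float(s) for s in sys.argv[3:]])/' c.py; python3 c.py 4.5 66.3 3.75 3.75 3.75 3.75
```

```text
t 13.13 th 1.117 (64.0 deg) rad 66.49 mm  Frad -0.31 Ftan -1.40 Fz 2.6 w 0.0208 pos [ 0.5511 -0.0601  0.1873]
[-0.43, 0.08, 0.03, 0.1, 0.1, 0.1, 1]
[-0.43, 0.07, 0.0, 0, 0, 0, 1]
[-0.43, 0.04, 0.0, 0, 0, 0, 1]
[-0.43, 0.01, 0.0, 0, 0, 0, 1]
```

Emit:
servo_tool --pt "-0.43 0.08 0 0 0 0 1" --pt "-0.43 0.07 0 0 0 0 1" --pt "-0.43 0.04 0 0 0 0 1" --pt "-0.43 0.01 0 0 0 0 1" --grip_force 80

```text
time: 13.47
ee_pos: [0.5688, -0.0526, 0.1873]
ee_rot: [[-0.961, -0.278, 0.0], [-0.278, 0.961, 0.001], [-0.001, 0.001, -1.0]]
contact_force: [-1.5, -1.8, 2.8]
grip_width: 0.0215
```

```bash
python3 c.py 4.5 66.3 3.75 3.75 3.75 3.75; python3 fit.py
```

```text
t 13.47 th 1.406 (80.5 deg) rad 66.58 mm  Frad -1.34 Ftan -1.89 Fz 2.8 w 0.0215 pos [ 0.5688 -0.0526  0.1873]
[-0.43, -0.06, 0.03, 0.0, 0.0, 0.1, 1]
[-0.43, -0.06, 0.0, 0, 0, 0, 1]
[-0.43, -0.08, 0.0, 0, 0, 0, 1]
[-0.42, -0.11, 0.0, 0, 0, 0, 1]
fit d 4.59 e 0.27 mm r 66.37 [ 0.01 -0.08  0.1  -0.17 -0.01  0.13  0.02  0.14  0.2 ]
```

Emit:
servo_tool --pt "-0.43 -0.06 0 0 0 0 1" --pt "-0.43 -0.06 0 0 0 0 1" --pt "-0.43 -0.08 0 0 0 0 1" --pt "-0.42 -0.11 0 0 0 0 1"

```text
time: 13.8
ee_pos: [0.5879, -0.0505, 0.1873]
ee_rot: [[-0.961, -0.278, 0.0], [-0.278, 0.961, 0.001], [-0.0, 0.001, -1.0]]
contact_force: [-1.4, -2.3, 3.2]
grip_width: 0.0211
```

```bash
python3 c.py 4.5 66.4 3.75 3.75 3.75 3.75; python3 fit.py
```

```text
t 13.80 th 1.695 (97.1 deg) rad 66.65 mm  Frad -2.33 Ftan -1.34 Fz 3.2 w 0.0211 pos [ 0.5879 -0.0505  0.1873]
[-0.4, -0.17, 0.03, 0.1, 0.0, 0.1, 1]
[-0.4, -0.18, -0.0, 0, 0, 0, 1]
[-0.38, -0.2, -0.0, 0, 0, 0, 1]
[-0.37, -0.23, -0.0, 0, 0, 0, 1]
fit d 4.52 e 0.29 mm r 66.31 [ 0.01 -0.08  0.09 -0.18 -0.01  0.15  0.06 -0.04  0.15  0.17]
```

Emit:
servo_tool --pt "-0.4 -0.18 0 0 0 0 1" --pt "-0.4 -0.18 0 0 0 0 1" --pt "-0.38 -0.2 0 0 0 0 1" --pt "-0.37 -0.23 0 0 0 0 1"

```text
time: 14.13
ee_pos: [0.6068, -0.0539, 0.1873]
ee_rot: [[-0.961, -0.278, -0.0], [-0.278, 0.961, 0.001], [-0.0, 0.001, -1.0]]
contact_force: [-1.4, -1.4, 3.1]
grip_width: 0.0211
```

```bash
python3 c.py 4.5 66.3 3.75 3.75 3.75 3.75
```

```text
t 14.13 th 1.984 (113.7 deg) rad 66.77 mm  Frad -1.75 Ftan -0.88 Fz 3.1 w 0.0211 pos [ 0.6068 -0.0539  0.1873]
[-0.32, -0.3, 0.03, 0.1, 0.0, 0.1, 1]
[-0.33, -0.28, -0.0, 0, 0, 0, 1]
[-0.31, -0.3, -0.0, 0, 0, 0, 1]
[-0.29, -0.32, -0.0, 0, 0, 0, 1]
```

Next is the resisting zone, so I'll use shorter calls.

Emit:
servo_tool --pt "-0.33 -0.29 0 0 0 0 1" --pt "-0.33 -0.28 0 0 0 0 1" --pt "-0.31 -0.3 0 0 0 0 1"

```text
time: 14.38
ee_pos: [0.6191, -0.0595, 0.1872]
ee_rot: [[-0.96, -0.278, -0.002], [-0.278, 0.96, 0.003], [0.002, 0.003, -1.0]]
contact_force: [-8.7, 2.4, 8.4]
grip_width: 0.0211
```

```bash
python3 c.py 4.5 66.3 3.75 3.75 3.75; python3 fit.py
```

```text
t 14.38 th 2.187 (125.3 deg) rad 66.88 mm  Frad -2.32 Ftan -8.70 Fz 8.4 w 0.0211 pos [ 0.6191 -0.0595  0.1872]
[-0.25, -0.36, 0.02, 0.2, -0.1, 0.2, 1]
[-0.27, -0.34, -0.0, 0, 0, 0, 1]
[-0.24, -0.36, -0.0, 0, 0, 0, 1]
fit d 4.65 e 0.23 mm r 66.43 [-0.   -0.08  0.11 -0.16  0.    0.14  0.02 -0.11  0.05  0.04  0.11  0.22]
```

Emit:
servo_tool --pt "-0.27 -0.36 0 0.1 0 0.1 1" --pt "-0.27 -0.34 0 0 0 0 1" --pt "-0.24 -0.36 0 0 0 0 1"

```text
time: 14.63
ee_pos: [0.6266, -0.0637, 0.1869]
ee_rot: [[-0.96, -0.28, -0.014], [-0.28, 0.96, 0.008], [0.011, 0.012, -1.0]]
contact_force: [-14.3, 4.4, 14.7]
grip_width: 0.0215
```

```bash
python3 c.py 4.6 66.4 3.75 3.75 3.75; python3 fit.py
```

```text
t 14.63 th 2.313 (132.5 deg) rad 67.46 mm  Frad -5.24 Ftan -13.98 Fz 14.7 w 0.0215 pos [ 0.6266 -0.0637  0.1869]
[-0.16, -0.42, -0.02, 0.7, -0.6, 0.2, 1]
[-0.22, -0.37, -0.01, 0, 0, 0, 1]
[-0.2, -0.39, -0.01, 0, 0, 0, 1]
fit d 4.71 e 0.18 mm r 66.49 [-0.02 -0.08  0.12 -0.14  0.02  0.14  0.01 -0.14  0.01 -0.02  0.11  0.09
  0.24]
```

Emit:
servo_tool --pt "-0.24 -0.58 -0.02 0.7 -0.6 0.2 1" --pt "-0.3 -0.55 -0.01 0.5 -0.4 0 1"

```text
time: 14.8
ee_pos: [0.6314, -0.0676, 0.1867]
ee_rot: [[-0.96, -0.28, -0.003], [-0.28, 0.96, 0.002], [0.002, 0.003, -1.0]]
contact_force: [-19.1, 8.3, 16.0]
grip_width: 0.0212
```

```bash
python3 - <<'E'
s=open("h.py").read()
s=s.replace('v=p[:2]-C\n','g=p+R@[0,0,.058]; v=g[:2]-C\n').replace('" %','" %').replace('np.round(p,4))\n    if save','np.round(p,4),"tilt deg",np.round(np.degrees(R[:2,2]),2))\n    if save')
s=s.replace('[o["time"],*p,*o','[o["time"],*g,*o').replace('cur=p.copy(); t=th','cur=np.r_[g[:2],p[2]]; t=th')
open("h.py","w").write(s)
E
python3 c.py 4.6 66.4 3.75 3.75 3.75; python3 fit.py
```

```text
t 14.80 th 2.402 (137.6 deg) rad 67.56 mm  Frad -6.87 Ftan -19.72 Fz 16.0 w 0.0212 pos [ 0.6314 -0.0676  0.1867] tilt deg [-0.18  0.1 ]
[-0.11, -0.44, -0.03, 0.1, -0.1, 0.3, 1]
[-0.19, -0.39, -0.0, 0, 0, 0, 1]
[-0.16, -0.4, -0.0, 0, 0, 0, 1]
fit d 4.69 e 0.20 mm r 66.47 [-0.01 -0.08  0.11 -0.15  0.01  0.14  0.01 -0.13  0.02 -0.    0.13 -0.06
  0.1   0.23]
```

Emit:
servo_tool --pt "-0.24 -0.7 -0.03 0.4 -0.4 0.2 1" --pt "-0.24 -0.7 -0.02 0.4 -0.3 0 1"

```text
time: 14.97
ee_pos: [0.6355, -0.0719, 0.1867]
ee_rot: [[-0.959, -0.283, -0.002], [-0.283, 0.959, 0.003], [0.001, 0.004, -1.0]]
contact_force: [-18.2, 11.3, 16.0]
grip_width: 0.0211
```

```bash
python3 c.py 4.6 66.4 3.75 3.75 3.75
```

```text
t 14.97 th 2.490 (142.7 deg) rad 67.58 mm  Frad -5.93 Ftan -20.59 Fz 16.0 w 0.0211 pos [ 0.6355 -0.0719  0.1867] tilt deg [-0.09  0.19]
[-0.07, -0.45, -0.04, 0.2, -0.0, 0.4, 1]
[-0.15, -0.41, -0.0, 0, 0, 0, 1]
[-0.12, -0.42, -0.0, 0, 0, 0, 1]
```

Emit:
servo_tool --pt "-0.13 -0.92 -0.08 0.5 -0.4 0.4 1" --pt "-0.12 -0.9 -0.06 0.4 -0.3 0.2 1"

```text
time: 15.13
ee_pos: [0.6388, -0.0775, 0.1868]
ee_rot: [[-0.959, -0.282, -0.0], [-0.282, 0.959, 0.007], [-0.002, 0.007, -1.0]]
contact_force: [-16.1, 16.4, 13.4]
grip_width: 0.0212
```

```bash
python3 c.py 4.6 66.4 3.75 3.75 3.75
```

```text
t 15.13 th 2.583 (148.0 deg) rad 66.81 mm  Frad -3.02 Ftan -22.76 Fz 13.4 w 0.0212 pos [ 0.6388 -0.0775  0.1868] tilt deg [-0.01  0.43]
[-0.1, -0.43, -0.03, 0.4, 0.1, 0.4, 1]
[-0.11, -0.42, -0.0, 0, 0, 0, 1]
[-0.08, -0.43, -0.0, 0, 0, 0, 1]
```

Emit:
servo_tool --pt "-0.14 -1.0 -0.06 0.6 -0.2 0.4 1" --pt "-0.1 -1.02 -0.06 0.5 -0.2 0.2 1"

```text
time: 15.3
ee_pos: [0.6431, -0.0828, 0.1866]
ee_rot: [[-0.959, -0.283, -0.002], [-0.283, 0.959, 0.009], [-0.001, 0.01, -1.0]]
contact_force: [-16.0, 15.5, 14.1]
grip_width: 0.0212
```

```bash
python3 c.py 4.6 66.4 3.75 3.75 3.75
```

```text
t 15.30 th 2.682 (153.7 deg) rad 67.30 mm  Frad -5.67 Ftan -21.54 Fz 14.1 w 0.0212 pos [ 0.6431 -0.0828  0.1866] tilt deg [-0.13  0.54]
[-0.01, -0.45, -0.04, 0.6, 0.0, 0.4, 1]
[-0.07, -0.43, -0.0, 0, 0, 0, 1]
[-0.04, -0.43, -0.0, 0, 0, 0, 1]
```

Emit:
servo_tool --pt "0.06 -1.02 -0.06 0.7 -0.1 0.4 1" --pt "0.05 -1.0 -0.05 0.5 -0.1 0.2 1"

```text
time: 15.47
ee_pos: [0.6454, -0.0879, 0.1866]
ee_rot: [[-0.958, -0.285, -0.004], [-0.286, 0.958, 0.01], [0.001, 0.01, -1.0]]
contact_force: [-12.0, 18.6, 12.3]
grip_width: 0.0211
```

```bash
python3 c.py 4.6 66.4 3.75 3.75 3.75; python3 fit.py
```

```text
t 15.47 th 2.765 (158.4 deg) rad 66.76 mm  Frad -2.41 Ftan -22.00 Fz 12.3 w 0.0211 pos [ 0.6454 -0.0879  0.1866] tilt deg [-0.24  0.55]
[-0.02, -0.44, -0.04, 0.6, -0.1, 0.6, 1]
[-0.03, -0.43, -0.0, 0, 0, 0, 1]
[-0.0, -0.43, -0.0, 0, 0, 0, 1]
fit d 4.64 e 0.27 mm r 66.41 [ 0.01 -0.07  0.11 -0.17 -0.01  0.12 -0.   -0.13  0.04  0.03  0.18 -0.01
  0.17 -0.12 -0.08 -0.07  0.13  0.21]
```

Emit:
servo_tool --pt "0.02 -1.1 -0.05 0.7 -0.2 0.5 1" --pt "0.08 -1.1 -0.05 0.5 -0.1 0.3 1"

```text
time: 15.63
ee_pos: [0.6485, -0.0933, 0.1865]
ee_rot: [[-0.958, -0.286, -0.005], [-0.286, 0.958, 0.012], [0.001, 0.013, -1.0]]
contact_force: [-16.3, 22.7, 14.9]
grip_width: 0.0214
```

```bash
python3 c.py 4.6 66.4 3.75 3.75 3.75
```

```text
t 15.63 th 2.854 (163.5 deg) rad 67.46 mm  Frad -6.94 Ftan -27.03 Fz 14.9 w 0.0214 pos [ 0.6485 -0.0933  0.1865] tilt deg [-0.27  0.69]
[0.08, -0.44, -0.06, 0.7, -0.1, 0.6, 1]
[0.01, -0.43, -0.01, 0, 0, 0, 1]
[0.04, -0.43, -0.01, 0, 0, 0, 1]
```

```bash
python3 - <<'E'
from h import *
snap("side","q",(290,210,130,110),6)
E
python3 c.py 4.6 66.4 3.75 3.75 3.75
```

```text
t 15.68 th 2.876 (164.8 deg) rad 67.25 mm  Frad -5.65 Ftan -12.73 Fz 9.4 w 0.0213 pos [ 0.6488 -0.0947  0.1866] tilt deg [-0.23  0.61]
[0.07, -0.44, -0.05, 0.7, -0.1, 0.6, 1]
[0.02, -0.43, -0.0, 0, 0, 0, 1]
[0.04, -0.43, -0.0, 0, 0, 0, 1]
```

View pics/side_q.png

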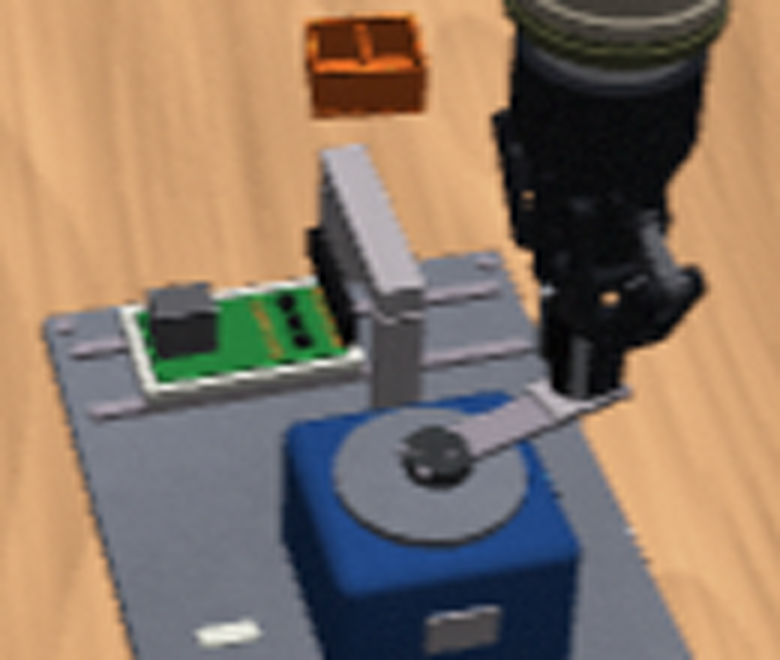

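Emit:
servo_tool --pt "0.16 -0.8 -0.05 0.5 -0.1 0.5 1" --pt "0.14 -0.75 -0.03 0.4 -0.1 0.3 1"

```text
time: 15.85
ee_pos: [0.6494, -0.0975, 0.1865]
ee_rot: [[-0.959, -0.283, -0.003], [-0.283, 0.959, 0.013], [-0.0, 0.014, -1.0]]
contact_force: [-11.1, 16.3, 11.6]
grip_width: 0.0213
```

```bash
python3 c.py 4.6 66.4 3.75 3.75 3.75
```

```text
t 15.85 th 2.918 (167.2 deg) rad 66.96 mm  Frad -5.62 Ftan -18.88 Fz 11.6 w 0.0213 pos [ 0.6494 -0.0975  0.1865] tilt deg [-0.2   0.75]
[0.06, -0.43, -0.05, 0.8, 0.0, 0.4, 1]
[0.03, -0.43, -0.01, 0, 0, 0, 1]
[0.06, -0.43, -0.01, 0, 0, 0, 1]
```

Emit:
servo_tool --pt "0.18 -1.05 -0.05 0.7 0 0.4 1" --pt "0.2 -1.05 -0.04 0.5 0 0.3 1"

```text
time: 16.02
ee_pos: [0.6511, -0.1028, 0.1865]
ee_rot: [[-0.959, -0.285, -0.005], [-0.285, 0.958, 0.013], [0.001, 0.014, -1.0]]
contact_force: [-10.2, 19.6, 12.0]
grip_width: 0.0211
```

```bash
python3 c.py 4.6 66.4 3.75 3.75 3.75; tail -5 log.csv | cut -d, -f1,9-
```

```text
t 16.02 th 2.999 (171.8 deg) rad 67.14 mm  Frad -5.51 Ftan -21.42 Fz 12.0 w 0.0211 pos [ 0.6511 -0.1028  0.1865] tilt deg [-0.28  0.76]
[0.11, -0.43, -0.05, 0.8, -0.1, 0.6, 1]
[0.07, -0.43, -0.01, 0, 0, 0, 1]
[0.1, -0.42, -0.01, 0, 0, 0, 1]
15.46670,0.52849,0.30211,1.45350,-0.17194,1.19035,2.06838
15.63330,0.53715,0.30205,1.44089,-0.17638,1.19565,2.07878
15.68330,0.53768,0.30300,1.44004,-0.17575,1.19523,2.07964
15.85000,0.53974,0.30322,1.43709,-0.17895,1.19622,2.08365
16.01670,0.54585,0.30353,1.42792,-0.18044,1.20098,2.09387
```

Emit:
servo_tool --pt "0.3 -1.05 -0.05 0.7 0 0.5 1" --pt "0.3 -1.0 -0.04 0.5 0 0.3 1"

```text
time: 16.18
ee_pos: [0.6517, -0.109, 0.1866]
ee_rot: [[-0.958, -0.285, -0.004], [-0.285, 0.958, 0.012], [0.0, 0.012, -1.0]]
contact_force: [-4.2, 11.8, 7.4]
grip_width: 0.021
```

```bash
python3 c.py 4.6 66.4 3.75 3.75 3.75; python3 fit.py
```

```text
t 16.18 th 3.095 (177.3 deg) rad 66.67 mm  Frad -2.65 Ftan -12.22 Fz 7.4 w 0.0210 pos [ 0.6517 -0.109   0.1866] tilt deg [-0.2   0.68]
[0.11, -0.42, -0.05, 0.7, -0.0, 0.6, 1]
[0.11, -0.42, -0.01, 0, 0, 0, 1]
[0.14, -0.41, -0.01, 0, 0, 0, 1]
fit d 4.57 e 0.40 mm r 66.31 [ 0.07 -0.03  0.11 -0.2  -0.06  0.07 -0.05 -0.15  0.05  0.07  0.22  0.05
  0.24 -0.04  0.02  0.04 -0.01  0.01 -0.29 -0.08 -0.05  0.2   0.19]
```

Emit:
servo_tool --pt "0.15 -0.5 -0.03 0.3 0 0.3 1"

```text
time: 16.27
ee_pos: [0.6519, -0.1108, 0.1867]
ee_rot: [[-0.959, -0.284, -0.003], [-0.284, 0.959, 0.011], [-0.0, 0.011, -1.0]]
contact_force: [-3.5, -0.5, 3.9]
grip_width: 0.0213
```

```bash
python3 c.py 4.6 66.4 3.75 3.75 3.75
```

```text
t 16.27 th 3.123 (178.9 deg) rad 66.78 mm  Frad -3.56 Ftan 0.11 Fz 3.9 w 0.0213 pos [ 0.6519 -0.1108  0.1867] tilt deg [-0.17  0.62]
[0.13, -0.42, -0.04, 0.6, 0.0, 0.5, 1]
[0.12, -0.42, -0.0, 0, 0, 0, 1]
[0.15, -0.41, -0.0, 0, 0, 0, 1]
```

Emit:
servo_tool --pt "0.15 -0.35 0 0 0 0.2 1"

```text
time: 16.35
ee_pos: [0.6518, -0.112, 0.1866]
ee_rot: [[-0.959, -0.283, -0.003], [-0.283, 0.959, 0.014], [-0.001, 0.014, -1.0]]
contact_force: [-2.3, 7.0, 6.6]
grip_width: 0.0213
```

```bash
python3 c.py 4.6 66.4 3 3
```

```text
t 16.35 th 3.137 (179.8 deg) rad 66.54 mm  Frad -1.66 Ftan -7.20 Fz 6.6 w 0.0213 pos [ 0.6518 -0.112   0.1866] tilt deg [-0.2  0.8]
[0.09, -0.34, -0.05, 0.8, 0.0, 0.5, 1]
[0.1, -0.33, -0.0, 0, 0, 0, 1]
```

Emit:
servo_tool --pt "0.13 -0.55 0 0.2 0 0.2 1"

```text
time: 16.43
ee_pos: [0.6525, -0.1132, 0.1865]
ee_rot: [[-0.959, -0.284, -0.003], [-0.284, 0.959, 0.017], [-0.002, 0.017, -1.0]]
contact_force: [-6.0, 17.4, 9.4]
grip_width: 0.021
```

```bash
python3 c.py 4.6 66.4 3 3
```

```text
t 16.43 th -3.130 (-179.3 deg) rad 67.12 mm  Frad -4.72 Ftan -17.77 Fz 9.4 w 0.0210 pos [ 0.6525 -0.1132  0.1865] tilt deg [-0.19  0.95]
[0.15, -0.32, -0.05, 1.0, 0.1, 0.5, 1]
[0.1, -0.33, -0.01, 0, 0, 0, 1]
```

Emit:
servo_tool --pt "0.2 -0.8 0 0.8 0 0.4 1"

```text
time: 16.52
ee_pos: [0.6531, -0.1161, 0.1864]
ee_rot: [[-0.96, -0.282, -0.001], [-0.282, 0.959, 0.01], [-0.002, 0.01, -1.0]]
contact_force: [-8.3, 13.1, 10.9]
grip_width: 0.0212
```

```bash
python3 c.py 4.6 66.4 3 3
```

```text
t 16.52 th -3.080 (-176.5 deg) rad 67.67 mm  Frad -8.01 Ftan -13.30 Fz 10.9 w 0.0212 pos [ 0.6531 -0.1161  0.1864] tilt deg [-0.06  0.6 ]
[0.22, -0.3, -0.07, 0.6, 0.1, 0.4, 1]
[0.12, -0.33, -0.0, 0, 0, 0, 1]
```

Emit:
servo_tool --pt "0.47 -0.55 -0.05 0.5 0 0.3 1"

```text
time: 16.6
ee_pos: [0.6509, -0.1189, 0.1868]
ee_rot: [[-0.96, -0.28, 0.001], [-0.28, 0.96, 0.007], [-0.003, 0.006, -1.0]]
contact_force: [2.3, 8.0, 1.2]
grip_width: 0.0211
```

```bash
python3 c.py 4.6 66.4 3 3
```

```text
t 16.60 th -3.036 (-173.9 deg) rad 65.63 mm  Frad 2.09 Ftan -8.02 Fz 1.2 w 0.0211 pos [ 0.6509 -0.1189  0.1868] tilt deg [0.08 0.38]
[0.04, -0.35, -0.03, 0.3, 0.2, 0.3, 1]
[0.13, -0.32, -0.0, 0, 0, 0, 1]
```

Emit:
servo_tool --pt "0.1 -0.5 0 0.3 0.1 0.2 1"

```text
time: 16.68
ee_pos: [0.6518, -0.1215, 0.1867]
ee_rot: [[-0.96, -0.279, 0.002], [-0.279, 0.96, 0.004], [-0.003, 0.003, -1.0]]
contact_force: [-3.7, 3.4, 5.3]
grip_width: 0.0206
```

```bash
python3 c.py 4.6 66.4 3 3
```

```text
t 16.68 th -2.994 (-171.5 deg) rad 66.66 mm  Frad -3.94 Ftan -3.13 Fz 5.3 w 0.0206 pos [ 0.6518 -0.1215  0.1867] tilt deg [0.1  0.23]
[0.15, -0.32, -0.03, 0.2, 0.2, 0.2, 1]
[0.14, -0.32, -0.0, 0, 0, 0, 1]
```

Emit:
servo_tool --pt "0.19 -0.34 0 0.1 0.1 0.2 1"

```text
time: 16.77
ee_pos: [0.6515, -0.1232, 0.1868]
ee_rot: [[-0.961, -0.278, 0.001], [-0.278, 0.961, 0.004], [-0.002, 0.004, -1.0]]
contact_force: [-1.3, 7.3, 4.9]
grip_width: 0.0212
```

```bash
python3 c.py 4.6 66.4 3 3
```

```text
t 16.77 th -2.968 (-170.1 deg) rad 66.46 mm  Frad -1.91 Ftan -7.18 Fz 4.9 w 0.0212 pos [ 0.6515 -0.1232  0.1868] tilt deg [0.05 0.25]
[0.14, -0.32, -0.02, 0.2, 0.1, 0.1, 1]
[0.15, -0.31, -0.0, 0, 0, 0, 1]
```

Emit:
servo_tool --pt "0.19 -0.45 0 0.2 0.1 0.1 1"

```text
time: 16.85
ee_pos: [0.6513, -0.1263, 0.1866]
ee_rot: [[-0.961, -0.278, -0.0], [-0.278, 0.961, 0.003], [-0.001, 0.003, -1.0]]
contact_force: [-1.9, 6.6, 3.7]
grip_width: 0.0209
```

```bash
python3 c.py 4.6 66.4 3 3
```

```text
t 16.85 th -2.921 (-167.4 deg) rad 66.56 mm  Frad -2.77 Ftan -6.26 Fz 3.7 w 0.0209 pos [ 0.6513 -0.1263  0.1866] tilt deg [-0.    0.17]
[0.16, -0.31, -0.04, 0.2, 0.0, 0.1, 1]
[0.17, -0.31, -0.0, 0, 0, 0, 1]
```

Emit:
servo_tool --pt "0.21 -0.42 0 0.1 0 0.1 1" --pt "0.21 -0.4 0 0 0 0 1"

```text
time: 17.02
ee_pos: [0.6504, -0.1326, 0.1867]
ee_rot: [[-0.96, -0.279, 0.001], [-0.279, 0.96, 0.005], [-0.002, 0.005, -1.0]]
contact_force: [-2.5, 6.5, 6.3]
grip_width: 0.0209
```

```bash
python3 c.py 4.6 66.4 3 3
```

```text
t 17.02 th -2.828 (-162.0 deg) rad 66.82 mm  Frad -3.89 Ftan -5.81 Fz 6.3 w 0.0209 pos [ 0.6504 -0.1326  0.1867] tilt deg [0.03 0.29]
[0.21, -0.28, -0.03, 0.3, 0.1, 0.2, 1]
[0.19, -0.29, -0.0, 0, 0, 0, 1]
```

Emit:
servo_tool --pt "0.28 -0.36 0 0.2 0 0.1 1" --pt "0.26 -0.37 0 0 0 0 1"

```text
time: 17.18
ee_pos: [0.6474, -0.1415, 0.1868]
ee_rot: [[-0.961, -0.278, 0.001], [-0.278, 0.961, 0.002], [-0.002, 0.001, -1.0]]
contact_force: [-4.5, -0.0, 4.5]
grip_width: 0.021
```

```bash
python3 c.py 4.6 66.4 3 3
```

```text
t 17.18 th -2.685 (-153.8 deg) rad 66.72 mm  Frad -4.17 Ftan 1.65 Fz 4.5 w 0.0210 pos [ 0.6474 -0.1415  0.1868] tilt deg [0.08 0.11]
[0.24, -0.25, -0.02, 0.1, 0.1, 0.1, 1]
[0.23, -0.26, -0.0, 0, 0, 0, 1]
```

Emit:
servo_tool --pt "0.22 -0.18 0 0 0 0.1 1"

```text
time: 17.27
ee_pos: [0.6454, -0.1458, 0.1868]
ee_rot: [[-0.961, -0.275, 0.001], [-0.275, 0.961, 0.0], [-0.001, 0.0, -1.0]]
contact_force: [-3.9, -3.0, 4.7]
grip_width: 0.0212
```

```bash
python3 c.py 4.6 66.4 3 3
```

```text
t 17.27 th -2.611 (-149.6 deg) rad 66.58 mm  Frad -2.20 Ftan 4.34 Fz 4.7 w 0.0212 pos [ 0.6454 -0.1458  0.1868] tilt deg [0.05 0.01]
[0.25, -0.24, -0.02, 0.0, 0.0, -0.0, 1]
[0.25, -0.24, -0.0, 0, 0, 0, 1]
```

Emit:
servo_tool --pt "0.16 -0.13 0 0 0 0 1"

```text
time: 17.35
ee_pos: [0.6435, -0.1497, 0.1869]
ee_rot: [[-0.962, -0.273, -0.0], [-0.273, 0.962, -0.002], [0.001, -0.002, -1.0]]
contact_force: [-4.5, -2.6, 4.9]
grip_width: 0.0211
```

```bash
python3 c.py 4.6 66.4 3 3
```

```text
t 17.35 th -2.544 (-145.8 deg) rad 66.72 mm  Frad -2.62 Ftan 4.45 Fz 4.9 w 0.0211 pos [ 0.6435 -0.1497  0.1869] tilt deg [-0.01 -0.09]
[0.28, -0.22, -0.01, -0.1, -0.0, -0.2, 1]
[0.27, -0.22, 0.0, 0, 0, 0, 1]
```

Emit:
servo_tool --pt "0.19 -0.12 0 0 0 -0.1 1" --pt "0.18 -0.1 0 0 0 -0.1 1"

```text
time: 17.52
ee_pos: [0.6388, -0.1573, 0.1869]
ee_rot: [[-0.962, -0.272, -0.003], [-0.272, 0.962, -0.005], [0.004, -0.004, -1.0]]
contact_force: [-4.7, -0.6, 6.3]
grip_width: 0.0211
```

```bash
python3 c.py 4.6 66.4 3 3
```

```text
t 17.52 th -2.407 (-137.9 deg) rad 66.89 mm  Frad -3.35 Ftan 3.29 Fz 6.3 w 0.0211 pos [ 0.6388 -0.1573  0.1869] tilt deg [-0.15 -0.28]
[0.31, -0.16, -0.0, -0.2, -0.2, -0.2, 1]
[0.29, -0.19, 0.0, 0, 0, 0, 1]
```

Emit:
servo_tool --pt "0.21 -0.06 0 -0.2 -0.2 -0.2 1" --pt "0.2 -0.05 0 0 0 0 1"

```text
time: 17.68
ee_pos: [0.6336, -0.1632, 0.1871]
ee_rot: [[-0.962, -0.272, -0.002], [-0.272, 0.962, -0.003], [0.003, -0.002, -1.0]]
contact_force: [-4.1, 0.0, 5.7]
grip_width: 0.0209
```

```bash
python3 c.py 4.6 66.4 3.5 3.5; python3 fit.py
```

```text
t 17.68 th -2.291 (-131.2 deg) rad 66.72 mm  Frad -2.97 Ftan 2.83 Fz 5.7 w 0.0209 pos [ 0.6336 -0.1632  0.1871] tilt deg [-0.13 -0.16]
[0.37, -0.17, 0.01, -0.1, -0.2, -0.2, 1]
[0.37, -0.17, 0.0, 0, 0, 0, 1]
fit d 4.54 e 0.43 mm r 66.29 [ 0.07 -0.04  0.1  -0.21 -0.07  0.05 -0.05 -0.16  0.06  0.08  0.24  0.07
  0.26 -0.01  0.05  0.07  0.02  0.04 -0.25 -0.04 -0.01 -0.05  0.02  0.1
  0.11 -0.25 -0.22 -0.08 -0.11 -0.03 -0.16  0.04  0.12  0.17  0.07  0.21
  0.18]
```

Emit:
servo_tool --pt "0.26 -0.06 0 -0.1 -0.1 -0.1 1" --pt "0.28 -0.06 0 0 0 0 1"

```text
time: 17.85
ee_pos: [0.6281, -0.1679, 0.1873]
ee_rot: [[-0.962, -0.272, -0.001], [-0.272, 0.962, -0.001], [0.001, -0.001, -1.0]]
contact_force: [-0.9, 0.6, 3.2]
grip_width: 0.0207
```

```bash
python3 c.py 4.6 66.3 3.75 3.75 3.75
```

```text
t 17.85 th -2.184 (-125.2 deg) rad 66.46 mm  Frad -1.03 Ftan 0.36 Fz 3.2 w 0.0207 pos [ 0.6281 -0.1679  0.1873] tilt deg [-0.04 -0.08]
[0.41, -0.15, 0.03, -0.1, -0.1, -0.2, 1]
[0.41, -0.14, 0.0, 0, 0, 0, 1]
[0.42, -0.11, 0.0, 0, 0, 0, 1]
```

Emit:
servo_tool --pt "0.38 -0.14 0 0 0 -0.1 1" --pt "0.41 -0.14 0 0 0 0 1" --pt "0.42 -0.11 0 0 0 0 1"

```text
time: 18.1
ee_pos: [0.6182, -0.1746, 0.1874]
ee_rot: [[-0.962, -0.274, 0.002], [-0.274, 0.962, -0.0], [-0.002, -0.001, -1.0]]
contact_force: [0.2, 1.0, 1.9]
grip_width: 0.021
```

```bash
python3 c.py 4.6 66.3 3.75 3.75 3.75 3.75
```

```text
t 18.10 th -2.007 (-115.0 deg) rad 66.34 mm  Frad -0.76 Ftan -0.72 Fz 1.9 w 0.0210 pos [ 0.6182 -0.1746  0.1874] tilt deg [ 0.13 -0.02]
[0.43, -0.09, 0.04, -0.1, 0.1, -0.1, 1]
[0.43, -0.06, -0.0, 0, 0, 0, 1]
[0.43, -0.03, -0.0, 0, 0, 0, 1]
[0.43, -0.01, -0.0, 0, 0, 0, 1]
```

Emit:
servo_tool --pt "0.43 -0.09 0 0 0 0 1" --pt "0.43 -0.06 0 0 0 0 1" --pt "0.43 -0.03 0 0 0 0 1" --pt "0.43 -0.01 0 0 0 0 1"

```text
time: 18.43
ee_pos: [0.6017, -0.1814, 0.1874]
ee_rot: [[-0.961, -0.276, 0.005], [-0.276, 0.961, -0.0], [-0.004, -0.002, -1.0]]
contact_force: [1.7, 1.9, 2.4]
grip_width: 0.0211
```

```bash
python3 c.py 4.6 66.3 3.75 3.75 3.75 3.75
```

```text
t 18.43 th -1.739 (-99.6 deg) rad 66.40 mm  Frad -1.40 Ftan -2.12 Fz 2.4 w 0.0211 pos [ 0.6017 -0.1814  0.1874] tilt deg [ 0.27 -0.02]
[0.43, 0.04, 0.04, -0.1, 0.3, -0.0, 1]
[0.43, 0.05, -0.0, 0, 0, 0, 1]
[0.43, 0.08, -0.0, 0, 0, 0, 1]
[0.42, 0.11, -0.0, 0, 0, 0, 1]
```

Emit:
servo_tool --pt "0.43 0.05 0 -0.1 0.2 0 1" --pt "0.43 0.05 0 0 0 0 1" --pt "0.43 0.08 0 0 0 0 1" --pt "0.42 0.11 0 0 0 0 1" --pt "0.41 0.14 0 0 0 0 1" --pt "0.4 0.16 0 0 0 0 1"

```text
time: 18.93
ee_pos: [0.5733, -0.1827, 0.1874]
ee_rot: [[-0.961, -0.276, 0.001], [-0.276, 0.961, 0.001], [-0.002, 0.0, -1.0]]
contact_force: [2.9, 1.9, 1.1]
grip_width: 0.021
```

```bash
python3 c.py 4.6 66.3 3.75 3.75 3.75 3.75 3.75 3.75
```

```text
t 18.93 th -1.306 (-74.8 deg) rad 66.64 mm  Frad -2.39 Ftan -2.52 Fz 1.1 w 0.0210 pos [ 0.5733 -0.1827  0.1874] tilt deg [0.08 0.03]
[0.37, 0.24, 0.04, 0.0, 0.1, 0.0, 1]
[0.37, 0.23, -0.0, 0, 0, 0, 1]
[0.35, 0.25, -0.0, 0, 0, 0, 1]
[0.33, 0.28, -0.0, 0, 0, 0, 1]
[0.32, 0.3, -0.0, 0, 0, 0, 1]
[0.3, 0.32, -0.0, 0, 0, 0, 1]
```

Emit:
servo_tool --pt "0.37 0.25 0 0 0 0 1" --pt "0.37 0.23 0 0 0 0 1" --pt "0.35 0.25 0 0 0 0 1" --pt "0.33 0.28 0 0 0 0 1" --pt "0.32 0.3 0 0 0 0 1" --pt "0.3 0.32 0 0 0 0 1"

```text
time: 19.43
ee_pos: [0.5468, -0.1718, 0.1874]
ee_rot: [[-0.961, -0.276, 0.003], [-0.276, 0.961, 0.0], [-0.003, -0.001, -1.0]]
contact_force: [2.5, 1.1, 0.8]
grip_width: 0.0212
```

```bash
python3 c.py 4.6 66.3 3.75 3.75 3.75 3.75 3.75 3.75; python3 fit.py|head -1
```

```text
t 19.43 th -0.874 (-50.1 deg) rad 66.86 mm  Frad -2.36 Ftan -1.37 Fz 0.8 w 0.0212 pos [ 0.5468 -0.1718  0.1874] tilt deg [0.15 0.01]
[0.22, 0.38, 0.04, -0.0, 0.1, 0.0, 1]
[0.24, 0.36, -0.0, 0, 0, 0, 1]
[0.21, 0.38, -0.0, 0, 0, 0, 1]
[0.19, 0.39, -0.0, 0, 0, 0, 1]
[0.16, 0.4, -0.0, 0, 0, 0, 1]
[0.14, 0.41, -0.0, 0, 0, 0, 1]
fit d 4.52 e 0.39 mm r 66.31 [ 0.03 -0.08  0.06 -0.23 -0.09  0.05 -0.05 -0.14  0.07  0.09  0.25  0.08
```

Emit:
servo_tool --pt "0.22 0.38 0 0 0.1 0 1" --pt "0.23 0.37 0 0 0 0 1" --pt "0.2 0.38 0 0 0 0 1" --pt "0.18 0.39 0 0 0 0 1" --pt "0.15 0.4 0 0 0 0 1" --pt "0.13 0.41 0 0 0 0 1"

```text
time: 19.93
ee_pos: [0.5278, -0.1514, 0.1874]
ee_rot: [[-0.961, -0.275, 0.002], [-0.275, 0.961, -0.002], [-0.001, -0.002, -1.0]]
contact_force: [3.1, -0.4, 0.8]
grip_width: 0.0212
```

```bash
python3 c.py 4.6 66.3 3.75 3.75 3.75 3.75 3.75 3.75
```

```text
t 19.93 th -0.454 (-26.0 deg) rad 66.97 mm  Frad -2.44 Ftan -1.88 Fz 0.8 w 0.0212 pos [ 0.5278 -0.1514  0.1874] tilt deg [ 0.09 -0.1 ]
[0.03, 0.44, 0.04, -0.1, 0.1, -0.0, 1]
[0.07, 0.43, -0.0, 0, 0, 0, 1]
[0.04, 0.43, -0.0, 0, 0, 0, 1]
[0.01, 0.43, -0.0, 0, 0, 0, 1]
[-0.01, 0.43, -0.0, 0, 0, 0, 1]
[-0.04, 0.43, -0.0, 0, 0, 0, 1]
```

Emit:
servo_tool --pt "0.05 0.44 0 0 0 0 1" --pt "0.05 0.43 0 0 0 0 1" --pt "0.03 0.43 0 0 0 0 1" --pt "0 0.43 0 0 0 0 1" --pt "-0.02 0.43 0 0 0 0 1" --pt "-0.05 0.43 0 0 0 0 1"

```text
time: 20.43
ee_pos: [0.5188, -0.1255, 0.1874]
ee_rot: [[-0.962, -0.274, 0.002], [-0.274, 0.962, -0.003], [-0.001, -0.004, -1.0]]
contact_force: [3.5, -1.3, 0.1]
grip_width: 0.021
```

```bash
python3 c.py 4.6 66.3 3.75 3.75 3.75 3.75 3.75 3.75
```

```text
t 20.43 th -0.043 (-2.5 deg) rad 66.99 mm  Frad -3.27 Ftan -1.72 Fz 0.1 w 0.0210 pos [ 0.5188 -0.1255  0.1874] tilt deg [ 0.1 -0.2]
[-0.15, 0.42, 0.04, -0.2, 0.0, -0.1, 1]
[-0.11, 0.42, -0.0, 0, 0, 0, 1]
[-0.13, 0.41, -0.0, 0, 0, 0, 1]
[-0.16, 0.4, -0.0, 0, 0, 0, 1]
[-0.19, 0.39, -0.0, 0, 0, 0, 1]
[-0.21, 0.38, -0.0, 0, 0, 0, 1]
```

Emit:
servo_tool --pt "-0.14 0.42 0 -0.1 0 -0.1 1" --pt "-0.12 0.42 0 0 0 0 1" --pt "-0.14 0.41 0 0 0 0 1" --pt "-0.17 0.4 0 0 0 0 1" --pt "-0.2 0.39 0 0 0 0 1" --pt "-0.22 0.38 0 0 0 0 1"

```text
time: 20.93
ee_pos: [0.5212, -0.098, 0.1874]
ee_rot: [[-0.962, -0.274, -0.0], [-0.274, 0.962, -0.003], [0.001, -0.003, -1.0]]
contact_force: [2.5, -2.3, 0.8]
grip_width: 0.021
```

```bash
python3 c.py 4.6 66.3 3.75 3.75 3.75 3.75 3.75 3.75
python3 - <<'E'
from h import *
snap("side","r",(290,210,130,110),6)
E
```

```text
t 20.93 th 0.372 (21.3 deg) rad 66.93 mm  Frad -3.00 Ftan -1.49 Fz 0.8 w 0.0210 pos [ 0.5212 -0.098   0.1874] tilt deg [-0.   -0.18]
[-0.3, 0.32, 0.04, -0.2, -0.0, -0.1, 1]
[-0.27, 0.34, -0.0, 0, 0, 0, 1]
[-0.29, 0.32, -0.0, 0, 0, 0, 1]
[-0.31, 0.3, -0.0, 0, 0, 0, 1]
[-0.33, 0.28, -0.0, 0, 0, 0, 1]
[-0.35, 0.26, -0.0, 0, 0, 0, 1]
```

View pics/side_r.png

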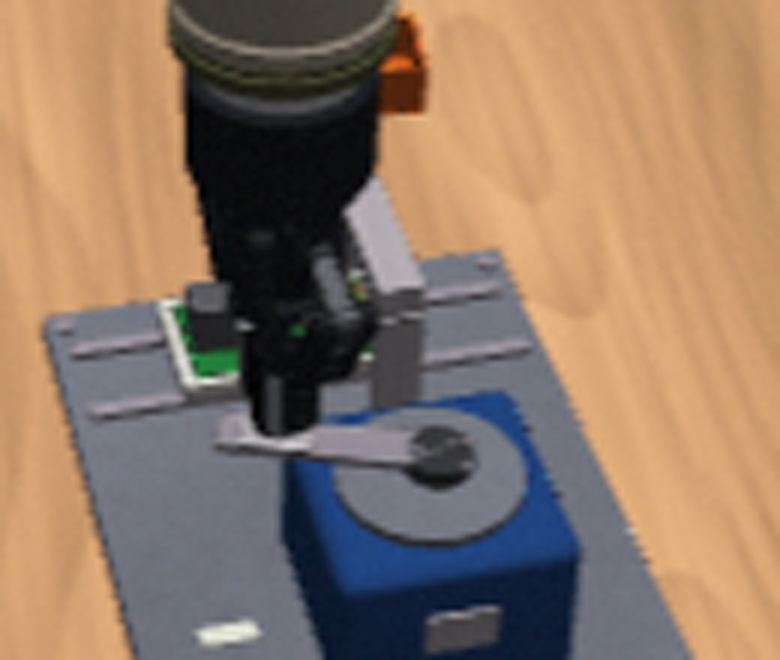

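Emit:
servo_tool --pt "-0.29 0.33 0 -0.1 0 0 1" --pt "-0.28 0.33 0 0 0 0 1" --pt "-0.3 0.31 0 0 0 0 1" --pt "-0.31 0.29 0 0 0 0 1" --pt "-0.33 0.27 0 0 0 0 1" --pt "-0.35 0.25 0 0 0 0 1"

```text
time: 21.48
ee_pos: [0.5347, -0.0735, 0.1873]
ee_rot: [[-0.962, -0.274, -0.002], [-0.274, 0.962, -0.001], [0.003, -0.001, -1.0]]
contact_force: [0.2, -1.7, 2.1]
grip_width: 0.0214
```

```bash
python3 c.py 4.6 66.3 3.75 3.75 3.75 3.75 3.75 3.75
```

```text
t 21.48 th 0.793 (45.5 deg) rad 66.85 mm  Frad -1.30 Ftan -1.17 Fz 2.1 w 0.0214 pos [ 0.5347 -0.0735  0.1873] tilt deg [-0.14 -0.08]
[-0.4, 0.18, 0.03, -0.0, -0.2, -0.1, 1]
[-0.38, 0.2, -0.0, 0, 0, 0, 1]
[-0.4, 0.18, -0.0, 0, 0, 0, 1]
[-0.41, 0.15, -0.0, 0, 0, 0, 1]
[-0.42, 0.12, -0.0, 0, 0, 0, 1]
[-0.42, 0.1, -0.0, 0, 0, 0, 1]
```

Emit:
servo_tool --pt "-0.39 0.19 0 0 -0.1 0 1" --pt "-0.38 0.2 0 0 0 0 1" --pt "-0.4 0.17 0 0 0 0 1" --pt "-0.41 0.14 0 0 0 0 1" --pt "-0.42 0.11 0 0 0 0 1" --pt "-0.42 0.09 0 0 0 0 1"

```text
time: 21.98
ee_pos: [0.5573, -0.0564, 0.1873]
ee_rot: [[-0.962, -0.274, -0.002], [-0.274, 0.962, -0.001], [0.002, -0.0, -1.0]]
contact_force: [-2.4, -2.2, 3.3]
grip_width: 0.0211
```

```bash
python3 c.py 4.6 66.3 3.75 3.75 3.75 3.75 3.75 3.75
```

```text
t 21.98 th 1.221 (69.9 deg) rad 66.89 mm  Frad -0.99 Ftan -3.10 Fz 3.3 w 0.0211 pos [ 0.5573 -0.0564  0.1873] tilt deg [-0.1  -0.05]
[-0.44, -0.0, 0.03, -0.0, -0.1, -0.1, 1]
[-0.43, 0.03, -0.0, 0, 0, 0, 1]
[-0.43, -0.0, -0.0, 0, 0, 0, 1]
[-0.43, -0.03, -0.0, 0, 0, 0, 1]
[-0.43, -0.06, -0.0, 0, 0, 0, 1]
[-0.42, -0.09, -0.0, 0, 0, 0, 1]
```

Emit:
servo_tool --pt "-0.43 0.02 0 0 -0.1 0 1" --pt "-0.43 0.02 0 0 0 0 1" --pt "-0.43 -0.01 0 0 0 0 1" --pt "-0.43 -0.04 0 0 0 0 1" --pt "-0.43 -0.07 0 0 0 0 1" --pt "-0.42 -0.1 0 0 0 0 1"

```text
time: 22.48
ee_pos: [0.5849, -0.0502, 0.1873]
ee_rot: [[-0.962, -0.274, -0.001], [-0.274, 0.962, 0.0], [0.001, 0.0, -1.0]]
contact_force: [-1.0, -2.2, 5.0]
grip_width: 0.0209
```

```bash
python3 c.py 4.6 66.3 3.75 3.75 3.75 3.75 3.75 3.75
```

```text
t 22.48 th 1.647 (94.4 deg) rad 66.93 mm  Frad -2.23 Ftan -1.06 Fz 5.0 w 0.0209 pos [ 0.5849 -0.0502  0.1873] tilt deg [-0.06  0.  ]
[-0.4, -0.19, 0.03, 0.0, -0.1, -0.1, 1]
[-0.4, -0.16, -0.0, 0, 0, 0, 1]
[-0.39, -0.18, -0.0, 0, 0, 0, 1]
[-0.38, -0.21, -0.0, 0, 0, 0, 1]
[-0.37, -0.23, -0.0, 0, 0, 0, 1]
[-0.35, -0.26, -0.0, 0, 0, 0, 1]
```

Emit:
servo_tool --pt "-0.39 -0.19 -0.01 0 0 0 1" --pt "-0.39 -0.18 -0.01 0 0 0 1" --pt "-0.37 -0.2 -0.01 0 0 0 1" --pt "-0.35 -0.22 -0.01 0 0 0 1" --pt "-0.33 -0.24 -0.01 0 0 0 1"

```text
time: 22.9
ee_pos: [0.6073, -0.0541, 0.1873]
ee_rot: [[-0.961, -0.275, -0.002], [-0.275, 0.961, 0.002], [0.002, 0.002, -1.0]]
contact_force: [-2.7, -0.3, 5.3]
grip_width: 0.021
```

```bash
python3 c.py 4.6 66.3 3.5 3.5 3.5
```

```text
t 22.90 th 1.988 (113.9 deg) rad 66.73 mm  Frad -1.20 Ftan -2.42 Fz 5.3 w 0.0210 pos [ 0.6073 -0.0541  0.1873] tilt deg [-0.14  0.09]
[-0.3, -0.28, 0.03, 0.1, -0.1, -0.0, 1]
[-0.31, -0.26, -0.0, 0, 0, 0, 1]
[-0.29, -0.28, -0.0, 0, 0, 0, 1]
```

Emit:
servo_tool --pt "-0.31 -0.28 -0.01 0.1 -0.1 0 1" --pt "-0.31 -0.29 -0.01 0 0 0 1" --pt "-0.35 -0.37 -0.02 0.2 -0.2 0 1"

```text
time: 23.15
ee_pos: [0.6195, -0.0597, 0.1872]
ee_rot: [[-0.961, -0.276, 0.001], [-0.276, 0.961, -0.0], [-0.001, -0.001, -1.0]]
contact_force: [-8.6, 3.0, 7.8]
grip_width: 0.0209
```

```bash
python3 c.py 4.6 66.3 3.5 3.5 3.5
```

```text
t 23.15 th 2.194 (125.7 deg) rad 66.86 mm  Frad -1.81 Ftan -8.89 Fz 7.8 w 0.0209 pos [ 0.6195 -0.0597  0.1872] tilt deg [ 0.07 -0.01]
[-0.23, -0.34, 0.02, -0.0, 0.1, 0.0, 1]
[-0.25, -0.32, 0.0, 0, 0, 0, 1]
[-0.23, -0.33, 0.0, 0, 0, 0, 1]
```

Emit:
servo_tool --pt "-0.4 -0.62 -0.04 0.4 -0.4 0 1" --pt "-0.38 -0.7 -0.04 0.4 -0.4 0 1"

```text
time: 23.32
ee_pos: [0.628, -0.0657, 0.1869]
ee_rot: [[-0.96, -0.28, 0.009], [-0.28, 0.96, -0.003], [-0.007, -0.005, -1.0]]
contact_force: [-16.6, 9.9, 13.1]
grip_width: 0.0212
```

```bash
python3 c.py 4.6 66.3 3.5 3.5 3.5
```

```text
t 23.32 th 2.355 (134.9 deg) rad 67.00 mm  Frad -3.12 Ftan -19.03 Fz 13.1 w 0.0212 pos [ 0.628  -0.0657  0.1869] tilt deg [ 0.49 -0.16]
[-0.16, -0.38, -0.01, -0.3, 0.4, 0.3, 1]
[-0.19, -0.36, 0.0, 0, 0, 0, 1]
[-0.17, -0.37, 0.0, 0, 0, 0, 1]
```

Emit:
servo_tool --pt "-0.29 -0.8 -0.05 0 0 0.2 1" --pt "-0.25 -0.82 -0.05 0.2 -0.2 0.1 1"

```text
time: 23.48
ee_pos: [0.6338, -0.0712, 0.1868]
ee_rot: [[-0.959, -0.282, -0.001], [-0.282, 0.959, 0.007], [-0.001, 0.007, -1.0]]
contact_force: [-16.9, 13.3, 14.2]
grip_width: 0.0211
```

```bash
python3 c.py 4.6 66.3 3.5 3.5 3.5
```

```text
t 23.48 th 2.463 (141.1 deg) rad 66.99 mm  Frad -3.00 Ftan -21.31 Fz 14.2 w 0.0211 pos [ 0.6338 -0.0712  0.1868] tilt deg [-0.05  0.41]
[-0.11, -0.4, -0.02, 0.4, 0.1, 0.4, 1]
[-0.15, -0.38, -0.0, 0, 0, 0, 1]
[-0.13, -0.38, -0.0, 0, 0, 0, 1]
```

Emit:
servo_tool --pt "-0.23 -0.98 -0.06 0.6 -0.2 0.3 1" --pt "-0.17 -1.0 -0.05 0.6 -0.2 0.2 1"

```text
time: 23.65
ee_pos: [0.6394, -0.0776, 0.1866]
ee_rot: [[-0.959, -0.283, -0.002], [-0.283, 0.959, 0.005], [0.001, 0.006, -1.0]]
contact_force: [-16.8, 16.1, 15.0]
grip_width: 0.0213
```

```bash
python3 c.py 4.6 66.3 3.5 3.5 3.5
```

```text
t 23.65 th 2.590 (148.4 deg) rad 67.06 mm  Frad -3.98 Ftan -22.95 Fz 15.0 w 0.0213 pos [ 0.6394 -0.0776  0.1866] tilt deg [-0.14  0.31]
[-0.06, -0.41, -0.04, 0.3, -0.0, 0.4, 1]
[-0.1, -0.39, -0.0, 0, 0, 0, 1]
[-0.08, -0.4, -0.0, 0, 0, 0, 1]
```

Emit:
servo_tool --pt "-0.06 -1.02 -0.06 0.6 -0.1 0.4 1" --pt "-0.01 -1.02 -0.05 0.6 -0.1 0.2 1"

```text
time: 23.82
ee_pos: [0.643, -0.083, 0.1866]
ee_rot: [[-0.959, -0.284, -0.006], [-0.284, 0.959, 0.005], [0.004, 0.006, -1.0]]
contact_force: [-15.0, 19.6, 13.4]
grip_width: 0.021
```

```bash
python3 c.py 4.6 66.3 3.5 3.5 3.5
```

```text
t 23.82 th 2.686 (153.9 deg) rad 66.80 mm  Frad -2.82 Ftan -24.50 Fz 13.4 w 0.0210 pos [ 0.643  -0.083   0.1866] tilt deg [-0.32  0.28]
[-0.04, -0.41, -0.04, 0.4, -0.2, 0.5, 1]
[-0.06, -0.4, -0.0, 0, 0, 0, 1]
[-0.04, -0.4, -0.0, 0, 0, 0, 1]
```

Emit:
servo_tool --pt "0.02 -1.05 -0.05 0.6 -0.3 0.4 1" --pt "0.07 -1.05 -0.05 0.6 -0.2 0.2 1"

```text
time: 23.98
ee_pos: [0.6458, -0.0879, 0.1866]
ee_rot: [[-0.958, -0.288, -0.003], [-0.288, 0.958, 0.007], [0.0, 0.008, -1.0]]
contact_force: [-12.5, 16.4, 12.6]
grip_width: 0.0211
```

```bash
python3 c.py 4.6 66.3 3.5 3.5 3.5
```

```text
t 23.98 th 2.770 (158.7 deg) rad 67.14 mm  Frad -3.97 Ftan -20.25 Fz 12.6 w 0.0211 pos [ 0.6458 -0.0879  0.1866] tilt deg [-0.15  0.42]
[0.03, -0.41, -0.05, 0.4, -0.0, 0.7, 1]
[-0.03, -0.4, -0.0, 0, 0, 0, 1]
[-0.0, -0.4, -0.0, 0, 0, 0, 1]
```

Emit:
servo_tool --pt "0.13 -1.15 -0.05 0.6 -0.1 0.6 1" --pt "0.17 -1.15 -0.05 0.6 -0.1 0.3 1"

```text
time: 24.15
ee_pos: [0.648, -0.0943, 0.1866]
ee_rot: [[-0.958, -0.287, -0.002], [-0.287, 0.958, 0.009], [-0.0, 0.01, -1.0]]
contact_force: [-9.5, 20.1, 10.9]
grip_width: 0.0209
```

```bash
python3 c.py 4.6 66.3 3.5 3.5 3.5
```

```text
t 24.15 th 2.868 (164.3 deg) rad 66.72 mm  Frad -1.83 Ftan -22.18 Fz 10.9 w 0.0209 pos [ 0.648  -0.0943  0.1866] tilt deg [-0.14  0.53]
[0.03, -0.41, -0.04, 0.5, 0.0, 0.7, 1]
[0.01, -0.4, -0.0, 0, 0, 0, 1]
[0.03, -0.4, -0.0, 0, 0, 0, 1]
```

Emit:
servo_tool --pt "0.14 -1.1 -0.05 0.7 0 0.6 1" --pt "0.19 -1.1 -0.05 0.6 0 0.3 1"

```text
time: 24.32
ee_pos: [0.6503, -0.1001, 0.1866]
ee_rot: [[-0.958, -0.286, -0.004], [-0.286, 0.958, 0.008], [0.001, 0.009, -1.0]]
contact_force: [-9.0, 18.1, 9.2]
grip_width: 0.0213
```

```bash
python3 c.py 4.6 66.3 3.5 3.5 3.5
```

```text
t 24.32 th 2.963 (169.8 deg) rad 67.09 mm  Frad -4.00 Ftan -19.80 Fz 9.2 w 0.0213 pos [ 0.6503 -0.1001  0.1866] tilt deg [-0.21  0.45]
[0.1, -0.4, -0.05, 0.5, -0.1, 0.6, 1]
[0.05, -0.4, -0.0, 0, 0, 0, 1]
[0.07, -0.4, -0.0, 0, 0, 0, 1]
```

Emit:
servo_tool --pt "0.27 -1.08 -0.05 0.6 0 0.5 1" --pt "0.3 -1.0 -0.04 0.5 0 0.3 1"

```text
time: 24.48
ee_pos: [0.6512, -0.1065, 0.1866]
ee_rot: [[-0.958, -0.286, -0.003], [-0.286, 0.958, 0.008], [0.0, 0.008, -1.0]]
contact_force: [-4.3, 14.8, 7.2]
grip_width: 0.0213
```

```bash
python3 c.py 4.6 66.3 3.5 3.5 3.5
```

```text
t 24.48 th 3.060 (175.3 deg) rad 66.60 mm  Frad -1.80 Ftan -15.32 Fz 7.2 w 0.0213 pos [ 0.6512 -0.1065  0.1866] tilt deg [-0.16  0.45]
[0.09, -0.4, -0.04, 0.5, -0.0, 0.6, 1]
[0.09, -0.4, -0.0, 0, 0, 0, 1]
[0.11, -0.39, -0.0, 0, 0, 0, 1]
```

Emit:
servo_tool --pt "0.25 -0.85 -0.03 0.4 0 0.4 1" --pt "0.26 -0.65 -0.02 0.2 0 0.2 1"

```text
time: 24.65
ee_pos: [0.6517, -0.1105, 0.1866]
ee_rot: [[-0.958, -0.288, -0.002], [-0.288, 0.958, 0.012], [-0.002, 0.012, -1.0]]
contact_force: [-2.5, 11.3, 6.7]
grip_width: 0.0214
```

```bash
python3 c.py 4.6 66.3 3.5 3.5 3.5
```

```text
t 24.65 th 3.116 (178.5 deg) rad 66.59 mm  Frad -1.22 Ftan -11.47 Fz 6.7 w 0.0214 pos [ 0.6517 -0.1105  0.1866] tilt deg [-0.1  0.7]
[0.11, -0.39, -0.04, 0.7, 0.1, 0.7, 1]
[0.11, -0.39, -0.0, 0, 0, 0, 1]
[0.13, -0.38, -0.0, 0, 0, 0, 1]
```

Emit:
servo_tool --pt "0.27 -0.85 -0.03 0.6 0 0.5 1" --pt "0.28 -0.75 -0.02 0.3 0 0.3 1"

```text
time: 24.82
ee_pos: [0.6521, -0.1171, 0.1866]
ee_rot: [[-0.959, -0.284, 0.001], [-0.284, 0.959, 0.009], [-0.004, 0.009, -1.0]]
contact_force: [-4.0, 7.5, 7.1]
grip_width: 0.0214
```

```bash
python3 c.py 4.6 66.3 3.5 3.5 3.5
```

```text
t 24.82 th -3.066 (-175.7 deg) rad 66.81 mm  Frad -3.95 Ftan -7.51 Fz 7.1 w 0.0214 pos [ 0.6521 -0.1171  0.1866] tilt deg [0.07 0.54]
[0.17, -0.37, -0.04, 0.5, 0.2, 0.5, 1]
[0.15, -0.38, -0.0, 0, 0, 0, 1]
[0.17, -0.37, -0.0, 0, 0, 0, 1]
```

Emit:
servo_tool --pt "0.3 -0.54 -0.02 0.4 0.1 0.4 1" --pt "0.3 -0.46 -0.01 0.2 0.1 0.2 1"

```text
time: 24.98
ee_pos: [0.651, -0.1202, 0.1867]
ee_rot: [[-0.96, -0.282, 0.002], [-0.281, 0.96, 0.008], [-0.004, 0.007, -1.0]]
contact_force: [1.3, 4.2, 4.3]
grip_width: 0.0213
```

```bash
python3 c.py 4.6 66.3 3.5 3.5 3.5
```

```text
t 24.98 th -3.017 (-172.8 deg) rad 65.85 mm  Frad 1.16 Ftan -4.25 Fz 4.3 w 0.0213 pos [ 0.651  -0.1202  0.1867] tilt deg [0.13 0.47]
[0.1, -0.39, -0.03, 0.4, 0.3, 0.4, 1]
[0.16, -0.37, -0.0, 0, 0, 0, 1]
[0.19, -0.36, -0.0, 0, 0, 0, 1]
```

Emit:
servo_tool --pt "0.2 -0.58 -0.01 0.3 0.1 0.3 1" --pt "0.24 -0.54 -0.01 0.2 0.1 0.1 1"

```text
time: 25.15
ee_pos: [0.6516, -0.1247, 0.1866]
ee_rot: [[-0.959, -0.282, 0.002], [-0.282, 0.959, 0.008], [-0.004, 0.007, -1.0]]
contact_force: [-2.1, 11.3, 5.0]
grip_width: 0.021
```

```bash
python3 c.py 4.6 66.3 3.5 3.5 3.5
```

```text
t 25.15 th -2.950 (-169.0 deg) rad 66.77 mm  Frad -3.31 Ftan -11.03 Fz 5.0 w 0.0210 pos [ 0.6516 -0.1247  0.1866] tilt deg [0.13 0.45]
[0.21, -0.35, -0.04, 0.4, 0.3, 0.4, 1]
[0.19, -0.36, -0.0, 0, 0, 0, 1]
[0.21, -0.35, -0.0, 0, 0, 0, 1]
```

Emit:
servo_tool --pt "0.32 -0.55 -0.01 0.3 0.1 0.3 1" --pt "0.33 -0.5 -0.01 0.2 0.1 0.2 1"

```text
time: 25.32
ee_pos: [0.6498, -0.1322, 0.1867]
ee_rot: [[-0.96, -0.279, 0.002], [-0.279, 0.96, 0.003], [-0.003, 0.003, -1.0]]
contact_force: [0.5, 2.9, 3.8]
grip_width: 0.0214
```

```bash
python3 c.py 4.6 66.3 3.5 3.5 3.5
```

```text
t 25.32 th -2.831 (-162.2 deg) rad 66.22 mm  Frad -0.19 Ftan -2.91 Fz 3.8 w 0.0214 pos [ 0.6498 -0.1322  0.1867] tilt deg [0.13 0.19]
[0.2, -0.35, -0.03, 0.1, 0.2, 0.2, 1]
[0.23, -0.33, -0.0, 0, 0, 0, 1]
[0.25, -0.32, -0.0, 0, 0, 0, 1]
```

Emit:
servo_tool --pt "0.23 -0.34 0 0.1 0.1 0.1 1" --pt "0.24 -0.27 0 0 0 0.1 1"

```text
time: 25.48
ee_pos: [0.6473, -0.1404, 0.1868]
ee_rot: [[-0.961, -0.275, 0.002], [-0.275, 0.961, -0.0], [-0.002, -0.001, -1.0]]
contact_force: [-1.6, -1.6, 4.2]
grip_width: 0.021
```

```bash
python3 c.py 4.6 66.3 3.5 3.5 3.5
```

```text
t 25.48 th -2.697 (-154.5 deg) rad 66.30 mm  Frad -0.92 Ftan 2.07 Fz 4.2 w 0.0210 pos [ 0.6473 -0.1404  0.1868] tilt deg [ 0.12 -0.01]
[0.25, -0.32, -0.02, -0.0, 0.1, -0.0, 1]
[0.27, -0.3, -0.0, 0, 0, 0, 1]
[0.29, -0.28, -0.0, 0, 0, 0, 1]
```

Emit:
servo_tool --pt "0.17 -0.18 0 0 0 0 1" --pt "0.16 -0.14 0 0 0 0 1"

```text
time: 25.65
ee_pos: [0.6438, -0.1487, 0.1869]
ee_rot: [[-0.962, -0.272, 0.001], [-0.272, 0.962, -0.004], [0.0, -0.004, -1.0]]
contact_force: [-4.5, -3.1, 5.6]
grip_width: 0.0209
```

```bash
python3 c.py 4.6 66.3 3.5 3.5 3.5
```

```text
t 25.65 th -2.559 (-146.6 deg) rad 66.58 mm  Frad -2.47 Ftan 4.82 Fz 5.6 w 0.0209 pos [ 0.6438 -0.1487  0.1869] tilt deg [ 0.05 -0.22]
[0.31, -0.26, -0.01, -0.2, -0.0, -0.2, 1]
[0.31, -0.26, 0.0, 0, 0, 0, 1]
[0.32, -0.24, 0.0, 0, 0, 0, 1]
```

Emit:
servo_tool --pt "0.18 -0.1 0 -0.1 0 -0.1 1" --pt "0.17 -0.08 0 -0.1 0 -0.1 1"

```text
time: 25.82
ee_pos: [0.6393, -0.1558, 0.187]
ee_rot: [[-0.963, -0.271, -0.002], [-0.271, 0.963, -0.004], [0.003, -0.003, -1.0]]
contact_force: [-3.8, -3.2, 4.5]
grip_width: 0.0212
```

```bash
python3 c.py 4.6 66.3 3.5 3.5 3.5
```

```text
t 25.82 th -2.431 (-139.3 deg) rad 66.39 mm  Frad -1.22 Ftan 4.80 Fz 4.5 w 0.0212 pos [ 0.6393 -0.1558  0.187 ] tilt deg [-0.11 -0.23]
[0.33, -0.23, 0.0, -0.2, -0.2, -0.3, 1]
[0.34, -0.22, 0.0, 0, 0, 0, 1]
[0.35, -0.2, 0.0, 0, 0, 0, 1]
```

Emit:
servo_tool --pt "0.2 -0.08 0 -0.1 -0.1 -0.2 1" --pt "0.21 -0.07 0 0 0 0 1"

```text
time: 25.98
ee_pos: [0.6345, -0.1614, 0.1871]
ee_rot: [[-0.963, -0.271, -0.001], [-0.271, 0.963, -0.004], [0.002, -0.003, -1.0]]
contact_force: [-2.3, -2.2, 4.1]
grip_width: 0.0212
```

```bash
python3 c.py 4.6 66.3 3.5 3.5 3.5
```

```text
t 25.98 th -2.320 (-132.9 deg) rad 66.29 mm  Frad -0.28 Ftan 3.19 Fz 4.1 w 0.0212 pos [ 0.6345 -0.1614  0.1871] tilt deg [-0.08 -0.22]
[0.35, -0.21, 0.02, -0.2, -0.1, -0.3, 1]
[0.36, -0.18, 0.0, 0, 0, 0, 1]
[0.37, -0.16, 0.0, 0, 0, 0, 1]
```

Emit:
servo_tool --pt "0.26 -0.1 0 -0.1 -0.1 -0.2 1" --pt "0.3 -0.1 0 0 0 0 1" --pt "0.36 -0.12 0 0 0 0 1"

```text
time: 26.23
ee_pos: [0.6269, -0.1678, 0.1874]
ee_rot: [[-0.962, -0.275, 0.003], [-0.275, 0.962, -0.002], [-0.002, -0.003, -1.0]]
contact_force: [2.0, -2.0, 1.0]
grip_width: 0.0209
```

```bash
python3 c.py 4.6 66.3 3.75 3.75 3.75 3.75 3.75 3.75
```

```text
t 26.23 th -2.173 (-124.5 deg) rad 65.67 mm  Frad 2.79 Ftan -0.28 Fz 1.0 w 0.0209 pos [ 0.6269 -0.1678  0.1874] tilt deg [ 0.17 -0.1 ]
[0.38, -0.22, 0.04, -0.1, 0.1, -0.1, 1]
[0.41, -0.13, -0.0, 0, 0, 0, 1]
[0.42, -0.11, -0.0, 0, 0, 0, 1]
[0.43, -0.08, -0.0, 0, 0, 0, 1]
[0.43, -0.05, -0.0, 0, 0, 0, 1]
[0.43, -0.02, -0.0, 0, 0, 0, 1]
```

Emit:
servo_tool --pt "0.4 -0.17 0 -0.1 0.1 0 1" --pt "0.41 -0.13 0 0 0 0 1" --pt "0.42 -0.11 0 0 0 0 1" --pt "0.43 -0.08 0 0 0 0 1" --pt "0.43 -0.05 0 0 0 0 1" --pt "0.43 -0.02 0 0 0 0 1"

```text
time: 26.73
ee_pos: [0.6046, -0.1798, 0.1874]
ee_rot: [[-0.961, -0.278, 0.006], [-0.278, 0.961, -0.0], [-0.006, -0.002, -1.0]]
contact_force: [2.4, -2.1, 1.4]
grip_width: 0.0212
```

```bash
python3 c.py 4.6 66.3 3.75 3.75 3.75 3.75 3.75 3.75
```

```text
t 26.73 th -1.790 (-102.6 deg) rad 65.69 mm  Frad 2.73 Ftan -1.64 Fz 1.4 w 0.0212 pos [ 0.6046 -0.1798  0.1874] tilt deg [ 0.37 -0.02]
[0.43, -0.06, 0.04, -0.1, 0.3, 0.1, 1]
[0.43, 0.03, -0.0, 0, 0, 0, 1]
[0.43, 0.06, -0.0, 0, 0, 0, 1]
[0.42, 0.09, -0.0, 0, 0, 0, 1]
[0.42, 0.12, -0.0, 0, 0, 0, 1]
[0.41, 0.14, -0.0, 0, 0, 0, 1]
```

Emit:
servo_tool --pt "0.43 -0.03 0 -0.1 0.2 0.1 1" --pt "0.43 0.02 0 0 0 0 1" --pt "0.43 0.06 0 0 0 0 1" --pt "0.42 0.09 0 0 0 0 1" --pt "0.42 0.12 0 0 0 0 1" --pt "0.41 0.14 0 0 0 0 1"

```text
time: 27.23
ee_pos: [0.5758, -0.1828, 0.1874]
ee_rot: [[-0.961, -0.276, 0.001], [-0.276, 0.961, 0.002], [-0.001, 0.001, -1.0]]
contact_force: [1.1, -1.0, 1.8]
grip_width: 0.021
```

```bash
python3 c.py 4.6 66.3 3.75 3.75 3.75 3.75 3.75 3.75
```

```text
t 27.23 th -1.342 (-76.9 deg) rad 66.23 mm  Frad 0.85 Ftan -1.19 Fz 1.8 w 0.0210 pos [ 0.5758 -0.1828  0.1874] tilt deg [0.06 0.1 ]
[0.39, 0.18, 0.04, 0.1, 0.1, 0.0, 1]
[0.38, 0.22, -0.0, 0, 0, 0, 1]
[0.36, 0.24, -0.0, 0, 0, 0, 1]
[0.34, 0.26, -0.0, 0, 0, 0, 1]
[0.33, 0.29, -0.0, 0, 0, 0, 1]
[0.31, 0.31, -0.0, 0, 0, 0, 1]
```

Emit:
servo_tool --pt "0.39 0.19 0 0 0 0 1" --pt "0.38 0.22 0 0 0 0 1" --pt "0.36 0.24 0 0 0 0 1" --pt "0.34 0.26 0 0 0 0 1" --pt "0.33 0.29 0 0 0 0 1" --pt "0.31 0.31 0 0 0 0 1"

```text
time: 27.73
ee_pos: [0.5483, -0.1726, 0.1874]
ee_rot: [[-0.961, -0.276, 0.001], [-0.276, 0.961, 0.003], [-0.001, 0.002, -1.0]]
contact_force: [1.3, -0.9, 1.5]
grip_width: 0.0212
```

```bash
python3 c.py 4.6 66.5 3.75 3.75 3.75 3.75 3.75 3.75
```

```text
t 27.73 th -0.896 (-51.3 deg) rad 66.57 mm  Frad 0.01 Ftan -1.52 Fz 1.5 w 0.0212 pos [ 0.5483 -0.1726  0.1874] tilt deg [0.03 0.15]
[0.26, 0.35, 0.04, 0.1, 0.1, 0.1, 1]
[0.25, 0.36, 0.0, 0, 0, 0, 1]
[0.22, 0.37, 0.0, 0, 0, 0, 1]
[0.2, 0.39, 0.0, 0, 0, 0, 1]
[0.17, 0.4, 0.0, 0, 0, 0, 1]
[0.15, 0.41, 0.0, 0, 0, 0, 1]
```

Emit:
servo_tool --pt "0.26 0.35 0 0 0 0 1" --pt "0.25 0.36 0 0 0 0 1" --pt "0.22 0.37 0 0 0 0 1" --pt "0.2 0.39 0 0 0 0 1" --pt "0.17 0.4 0 0 0 0 1" --pt "0.15 0.41 0 0 0 0 1"

```text
time: 28.23
ee_pos: [0.528, -0.1516, 0.1873]
ee_rot: [[-0.961, -0.277, 0.001], [-0.277, 0.961, 0.003], [-0.002, 0.003, -1.0]]
contact_force: [2.9, -0.5, 1.7]
grip_width: 0.0209
```

```bash
python3 c.py 4.6 66.6 3.75 3.75 3.5 3 2.5 2; python3 fit.py|head -1
```

```text
t 28.23 th -0.454 (-26.0 deg) rad 66.83 mm  Frad -2.23 Ftan -1.95 Fz 1.7 w 0.0209 pos [ 0.528  -0.1516  0.1873] tilt deg [0.04 0.18]
[0.08, 0.43, 0.04, 0.2, 0.1, 0.1, 1]
[0.07, 0.43, 0.0, 0, 0, 0, 1]
[0.04, 0.4, 0.0, 0, 0, 0, 1]
[0.01, 0.35, 0.0, 0, 0, 0, 1]
[-0.0, 0.29, 0.0, 0, 0, 0, 1]
[-0.01, 0.23, 0.0, 0, 0, 0, 1]
fit d 4.49 e 0.43 mm r 66.36 [-0.05 -0.16 -0.03 -0.33 -0.18 -0.05 -0.14 -0.22  0.    0.03  0.2   0.03
```

Emit:
servo_tool --pt "0.06 0.43 0 0.1 0 0 1" --pt "0.06 0.43 0 0 0 0 1" --pt "0.03 0.4 0 0 0 0 1" --pt "0 0.35 0 0 0 0 1" --pt "-0.02 0.28 0 0 0 0 1" --pt "-0.03 0.22 0 0 0 0 1"

```text
time: 28.73
ee_pos: [0.5198, -0.1291, 0.1873]
ee_rot: [[-0.961, -0.278, 0.001], [-0.278, 0.961, 0.001], [-0.001, 0.001, -1.0]]
contact_force: [0.7, -1.1, 2.3]
grip_width: 0.0211
```

```bash
python3 c.py 4.6 66.4 1.5 1 .5
python3 - <<'E'
from h import *
snap("side","s",(290,230,120,110),6);snap("top","s",(350,170,100,90),6)
E
python3 c.py 4.6 66.4 1.5 1 .5
```

```text
t 28.73 th -0.095 (-5.5 deg) rad 66.63 mm  Frad -0.51 Ftan -1.21 Fz 2.3 w 0.0211 pos [ 0.5198 -0.1291  0.1873] tilt deg [0.03 0.06]
[-0.04, 0.17, 0.03, 0.0, 0.0, 0.1, 1]
[-0.02, 0.11, 0.0, 0, 0, 0, 1]
[-0.01, 0.06, 0.0, 0, 0, 0, 1]
t 28.83 th -0.089 (-5.1 deg) rad 66.57 mm  Frad 1.82 Ftan 0.38 Fz 3.0 w 0.0212 pos [ 0.5198 -0.1287  0.1873] tilt deg [0.01 0.09]
[-0.04, 0.17, 0.03, 0.1, 0.0, 0.2, 1]
[-0.02, 0.11, 0.0, 0, 0, 0, 1]
[-0.01, 0.06, 0.0, 0, 0, 0, 1]
```

View pics/side_s.png

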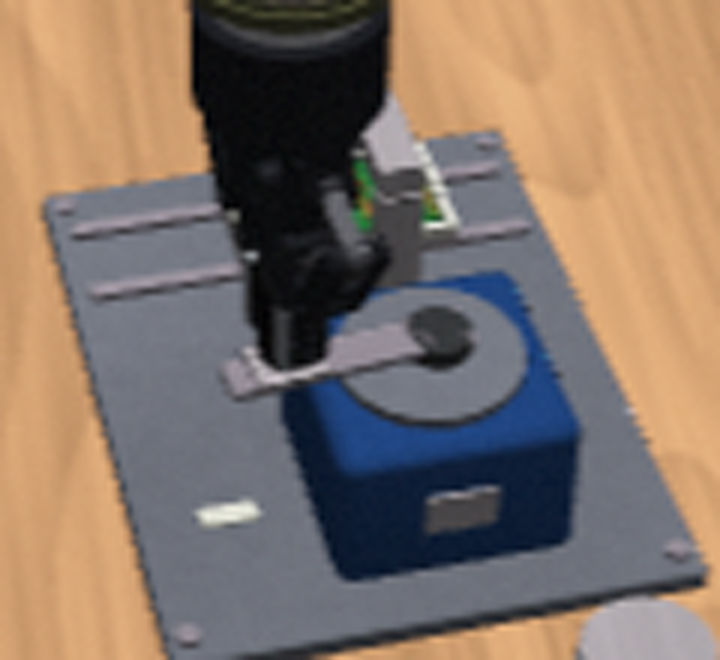

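View pics/top_s.png

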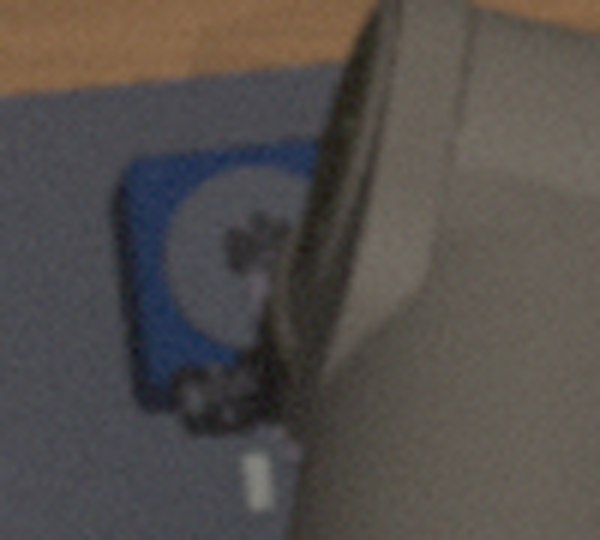

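```bash
python3 - <<'E'
from h import *
C=CAP+.0046*HX+.0003*HY
for z in(.098,.102):
  print(z,"hub",(proj("side",np.r_[C,z])[0]-[290,230])*6)
  for th in(-9,-5,-1):
    print(th,(proj("side",np.r_[C+.092*u(np.radians(th)),z])[0]-[290,230])*6)
E
python3 - <<'E'
import cv2
im=cv2.imread("pics/side_s_full.png")
cv2.imwrite("pics/arm_s.png",cv2.resize(im[275:315,320:380],None,fx=13,fy=13,interpolation=cv2.INTER_CUBIC))
E
```

```text
0.098 hub [435.01219086 330.20131908]
-9 [227.66656667 388.30707098]
-5 [222.32372686 377.81334153]
-1 [218.07374348 367.16886637]
0.102 hub [435.40300882 323.08289785]
-9 [227.64373011 381.15379895]
-5 [222.2901495  370.66739594]
-1 [218.03172126 360.03048811]
```

View pics/arm_s.png

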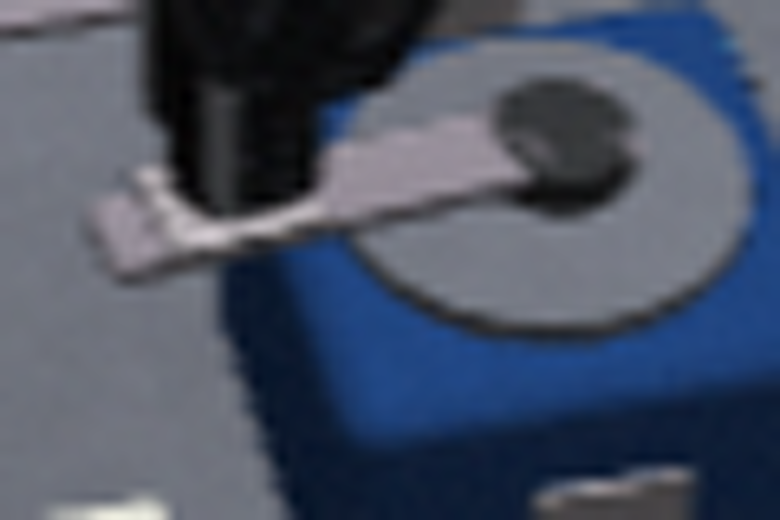

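Emit:
servo_tool --pt "-0.04 0.2 0 0 0 0.1 1" --pt "-0.03 0.2 0 0 0 0 1" --pt "-0.03 0.12 0 0 0 0 1"

```text
time: 29.08
ee_pos: [0.5191, -0.1238, 0.1873]
ee_rot: [[-0.961, -0.275, -0.0], [-0.275, 0.961, 0.001], [-0.0, 0.001, -1.0]]
contact_force: [0.9, -2.6, 3.6]
grip_width: 0.021
```

```bash
python3 c.py 4.6 66.4 1 1
```

```text
t 29.08 th -0.015 (-0.9 deg) rad 66.56 mm  Frad -0.59 Ftan -2.68 Fz 3.6 w 0.0210 pos [ 0.5191 -0.1238  0.1873] tilt deg [-0.01  0.06]
[-0.04, 0.11, 0.03, 0.1, 0.0, -0.0, 1]
[-0.02, 0.11, 0.0, 0, 0, 0, 1]
```

Emit:
servo_tool --pt "-0.02 0.09 0 0 0 0 1" --pt "0 0 0 0 0 0 1" --pt "0 0 0 0 0 0 1"

```text
time: 29.33
ee_pos: [0.5191, -0.1228, 0.1873]
ee_rot: [[-0.961, -0.275, -0.0], [-0.275, 0.961, 0.001], [0.0, 0.001, -1.0]]
contact_force: [0.6, -1.1, 2.5]
grip_width: 0.0212
```

```bash
python3 - <<'E'
from h import *
snap("side","t",(320,275,60,40),13)
E
python3 c.py 4.6 66.4 1 1
```

```text
t 29.38 th 0.001 (0.1 deg) rad 66.58 mm  Frad -0.06 Ftan -0.90 Fz 2.1 w 0.0208 pos [ 0.519  -0.1227  0.1873] tilt deg [-0.02  0.06]
[-0.04, 0.11, 0.03, 0.1, -0.0, -0.0, 1]
[-0.03, 0.11, 0.0, 0, 0, 0, 1]
```

View pics/side_t.png

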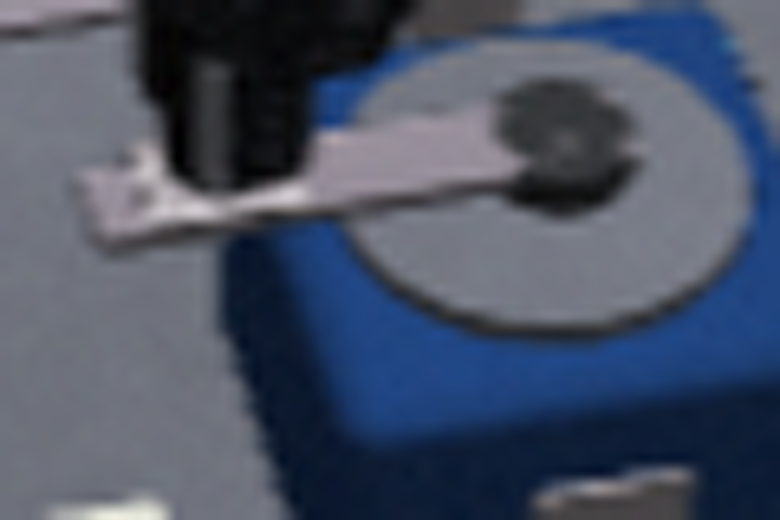

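Emit:
servo_tool --pt "0 0 0 0 0 0 0.5" --pt "0 0 0 0 0 0 0.2" --pt "0 0 0 0 0 0 0" --pt "0 0 0 0 0 0 -0.2" --pt "0 0 0 0 0 0 -0.2" --pt "0 0 -0.5 0 0 0 -0.2" --pt "0 0 -1.5 0 0 0 -0.2" --pt "0 0 -2.5 0 0 0 -0.2" --pt "0 0 -2.5 0 0 0 -0.2" --pt "0 0 -2.5 0 0 0 -0.2" --pt "0 0 -2.5 0 0 0 -0.2" --pt "0 0 -1.5 0 0 0 -0.2" --pt "0 0 -0.5 0 0 0 -0.2"

```text
time: 30.47
ee_pos: [0.5161, -0.1216, 0.3306]
ee_rot: [[-0.961, -0.275, -0.013], [-0.276, 0.961, 0.004], [0.011, 0.007, -1.0]]
contact_force: [0.3, -0.8, 0.7]
grip_width: 0.0512
```

Run:
```python
from h import *
snap("side","v",(290,220,130,110),6)
o=goal([.45,.2,.35],106)
```

```text
t 30.52 shift cm [-2.46 32.77 -1.72] rot deg [ 0.38 -0.59 -0.01] F [0.85 0.01 1.08] w 0.0509
```

View pics/side_v.png

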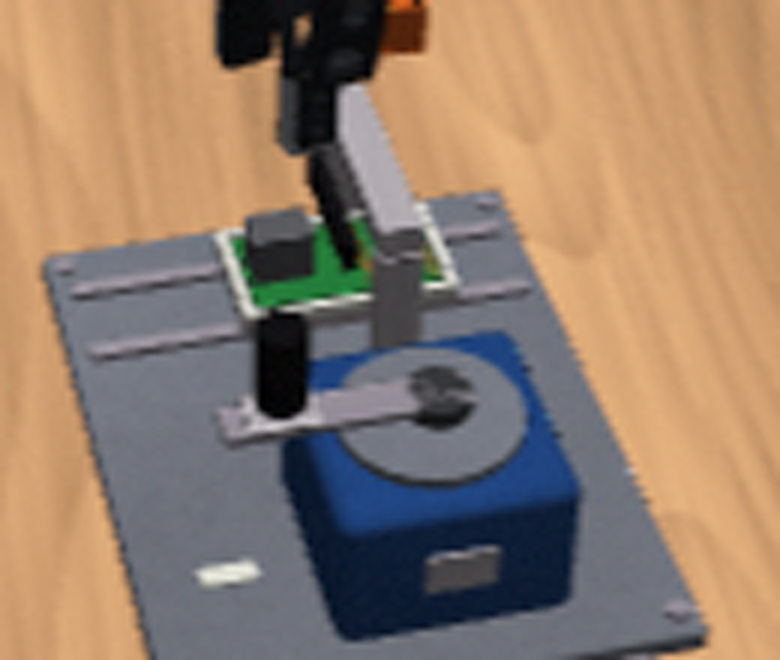

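Emit:
servo_tool --pt "0 1.5 -0.5 0 0 0 -0.2" --pt "0 3 0 0 0 0 -0.2" --pt "0 3 0 0 0 0 -0.2" --pt "0 3 0 0 0 0 -0.2" --pt "0 3 0 0 0 0 -0.2" --pt "0 3 0 0 0 0 -0.2" --pt "0 3 0 0 0 0 -0.2" --pt "0 3 0 0 0 0 -0.2" --pt "0 3 0 0 0 0 -0.2" --pt "0 3 0 0 0 0 -0.2" --pt "0 2 0 0 0 0 -0.2" --pt "0 1 0 0 0 0 -0.2" --pt "0 0 0 0 0 0 -0.2" --pt "0 0 0 0 0 0 -0.2"

```text
time: 31.68
ee_pos: [0.4207, 0.1912, 0.3226]
ee_rot: [[-0.962, -0.271, -0.03], [-0.271, 0.962, -0.005], [0.03, 0.004, -1.0]]
contact_force: [-0.0, -0.3, -0.1]
grip_width: 0.0509
```

Run:
```python
from h import *
snap("top","w",(295,170,135,110),5.9); snap("side","w",(290,220,130,110),6)
a=cv2.imread("pics/top_w.png");b=cv2.imread("pics/side_w_full.png")
```

```text
(no output)
```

View pics/top_w.png

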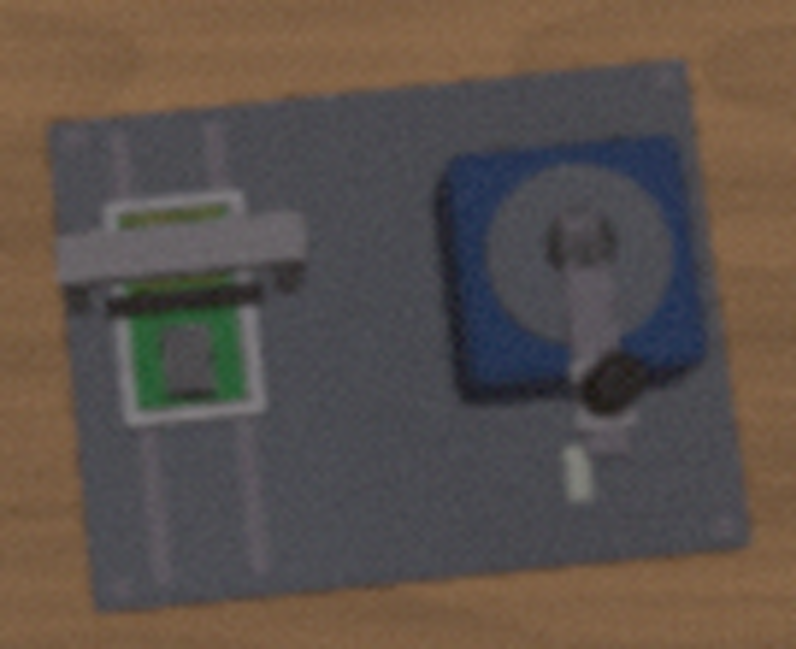

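View pics/side_w_full.png

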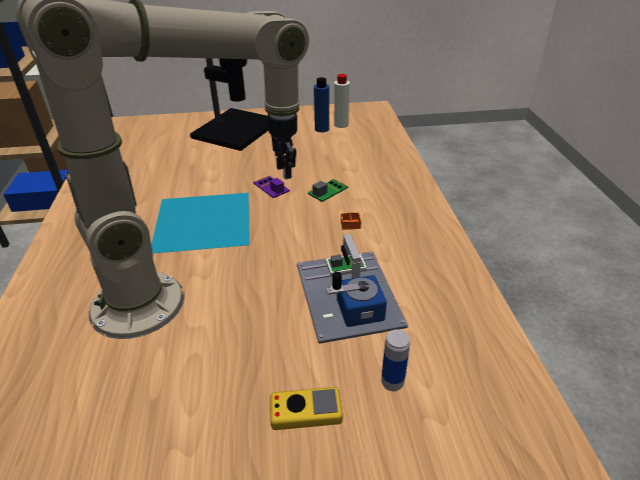

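Run:
```python
from h import *
T=lambda *q:crop(q,295,170,5.9)
R=lambda q:(round((q[:2]-CAP)@HX*1e3,1),round((q[:2]-CAP)@HY*1e3,1))
tip=atz("top",T(609,440),.100);hub=atz("top",T(582,240),.100);home=atz("top",T(578,473),.014);cap=atz("top",T(578,257),.09);hd=atz("top",T(624,375),.15)
for n,q in dict(tip=tip,hub=hub,home=home,cap=cap,handletop=hd).items(): print(n,R(q))
C=CAP+.0046*HX+.0003*HY
S=lambda *q:crop(q,290,220,6)
q=atz("side",S(230,422),.100); print("side tip",R(q),"hub side",R(atz("side",S(438,385),.1)))
```

```text
tip (np.float64(-82.6), np.float64(0.0))
hub (np.float64(3.7), np.float64(1.2))
home (np.float64(-86.0), np.float64(0.7))
cap (np.float64(-1.5), np.float64(2.0))
handletop (np.float64(-62.9), np.float64(-0.4))
side tip (np.float64(-83.1), np.float64(0.2)) hub side (np.float64(5.4), np.float64(2.7))
```

```bash
python3 -c "
from station import env
print(env.hand_in()); print(env.observe()['time'])"
```

```text
the job is handed in; nothing more can be done
None
the job is handed in; nothing more can be done
```

The small green relay board is flat in the nest, gold contacts towards the probe head. The crank has made two full clockwise turns and is parked over the white home mark. I handed the job in at about 32 s, with the gripper clear of everything.

**Last checks:**
- **Crank position:** both cameras put the end of the crank arm within about 1 mm of the line through the home mark, and the angle within about 1–2° of home.
- **Carriage:** it has fed forward visibly, by about the 60 mm expected for two turns, with the board still seated.
- **Bystanders:** the meter, spray can and tub look unmoved.

**By feel:** the true axle is about 4.5 mm along +x from the cap, and the handle runs on a 66.4 mm circle.

**What was less than ideal:**
- **Uneven pace:** about 48°/s in the free parts. It was about 10–55°/s in the spring zone, slowest just around its top. I saw no springing back, and stayed well under half a turn per second.
- **Tangential force:** it read up to 27 N in the resisting part, more than the 11–17 N stated. A picture showed nothing blocked.
- **Sideways force:** it peaked at 8 N, which is 1.3 mm of play, against the 12 N limit. It was mostly 1–6 N. These are readings at the end of each call, so a brief higher peak in between would not show.

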